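# Load the sample tray from the drying rack

### The arm

A 6-joint arm with a two-finger parallel gripper is mounted at the origin on the work surface. World frame = base frame: x ahead of the robot, y to its left, z up, the work surface at z = 0. Lengths are in m, angles in rad, forces in N, time in s.
With the tool pointing down it reaches from about 0.275 to 0.775 m from the base axis. Payload 14.6 kg.
Tool frame: the origin (TCP) lies on the centre line of the jaws, within the pads' length; the fingertips stand 25 mm ahead of it and the grasp point (between the pads) lies 6 mm ahead of it (r.finger_overhang is the distance from the TCP to the fingertips, in m); z points along the fingers, y is the line along which they close (so a half turn about z gives the same grasp; the last joint's range is limited). The gripper opens to 85 mm and grips with 20 to 120 N. Pads are 22 mm wide; open, the fingers measure 114 mm over their backs; the gripper's body (76 mm by 85 mm) begins 54 mm behind the grasp point. The pads swing forward as they close: fully open they stand 13 mm farther back than shut.
Start: joints at [-1.257, 0.263, -0.048, 1.259, 0, 1.415], TCP at [0.237, -0.468, 0.232] pointing down, gripper open.
Joint ranges: [-2.65, 2.65], [-0.89, 1.7], [-1.18, 1.37], [-2.13, 2.11], [-1.35, 1.29], [-3.14, 3.14]. Speed limits (rad/s): [1.89, 1.89, 2.57, 2.79, 3.14, 3.14].

### API

Orientations are given as a 3x3 rotation matrix whose columns are the frame's x, y, z axes.
In Python, from rig import r, capture gives the robot as it stands.
- The arm moves only by the shell command python3 -m creep 'ROWS'. ROWS is JSON, a list that holds one entry, the list of rows, each a list of 7 numbers: the opening, from -1 (shut) to 1 (fully open), then the shift along the tool's x, y, z in units of 0.5 m (1.0 is 0.5 m), then the turn, a rotation vector about the tool's x, y, z in units of pi/2 rad (1.0 is pi/2 rad). A call has 1 to 12 rows; each row is the pose to reach, as a shift and turn from the pose commanded when the call began, along the tool's axes at that moment; what a row does not reach only later rows make up. A row lasts 1/8 s, in which the tool goes at most 62.5 mm and 10.7 degrees, less where a joint would pass 70% of its speed; a pose out of reach is approached as far as the arm can. A call with a number of a shift or a turn outside -1 to 1 is refused whole. A call with a gripper value outside its range is refused whole. The fingers move at their own pace and stop on an object; the grip force is fixed at half the most. Time passes only in rows, so rows that repeat a pose let the fingers close. It gives the time, the measured TCP pose, the force, the opening and the grip force at its end, in the units of the state.
- r.get_state(): the state, without advancing time (a new reading comes with each control period).
- capture(name): name is "scene" or "top"; returns a dict with "color" (384x512x3 uint8, red, green, blue), "fx", "fy", "cx", "cy" (pixels), "extrinsics" (4x4, takes a point from world to camera coordinates). Camera axes: x right, y down, z forward; pixel columns grow to the right and rows downward; lengths in m; the calibration is good to about 2 mm. A picture is of the moment at which its call begins. There is no depth.
- r.finish_job(): hands the job in; it is judged then, once.
The state is a dict: "time_s": time; "joint_positions": joint angles; "qd": joint speeds; "tau": joint torques, N m; "position": TCP position; "orientation": TCP orientation; "ft_force": force on the tool from outside, world axes, zero at the start; "wrist_torque": the same for the moment, N m; "gripper_width": opening from 0.0 (shut) to 1.0 (fully open); "grasp_force": force on a finger pad.
Only numpy, scipy, OpenCV 4.12 (cv2) and the standard library are available. Lean on these libraries where they do the work, as an engineer would, in place of code of your own. Each camera call takes 0.05 s, during which the arm holds its last target. There are 200 camera calls.

### The job

Slide the empty tray along the bench until it lies squarely inside the fully outlined filling place, handle towards the robot. With it standing there, lift every canister off its rack hook and set it down gently, upright on the tray's floor, then slide the loaded tray across to the inspection place with the four corner marks so that it lies squarely inside them, and let go. The tray is never lifted, no canister is dropped, and the jar, beaker and supply box stay where they are.

Things in the scene. Friction and masses are not known exactly. Their poses are not given: they have to be found in the camera images.
- rack: Fixed steel rack beyond the tray. Origin: on the bench under its bar; +x away from the hooks (from the robot), y along the bar. Bar 16 mm deep, 406 long, top 240 mm up; posts at y +-195 mm, 250 high; base plate 12 mm thick, from 20 mm before the bar to 80 behind. Four flat level hooks, at y -135, -45, 45, 135 mm, 10 mm wide, 5 thick, stick out to -x; see hook0.
- hook0 (a point): Middle of the seat (top face, 235 mm above the bench) of the rack's hook at y = -135 mm, 55 mm before the bar; axes as the rack's. The other three hooks are alike, 90, 180 and 270 mm further along the rack's +y. Each hook ends 90 mm from the bar's middle in an upturned tip that rises 16 mm above the seat.
- tray: Loose shallow aluminium tray, about 0.45 kg, 144 (its x) by 170 mm (its y), walls 5 mm thick and 25 high, floor 4 mm thick. Origin: centre of its underside. From the middle of its -x wall, towards the robot, a black bar handle sticks out 90 mm along -x, 14 mm wide, at heights 12 to 37 mm. Room for four canisters, two by two, about (+-32, +-42) mm from the centre. Slides with ordinary friction.
- tray_grip (a point): The point to hold on the tray's handle: 122 mm from the tray's centre along its -x, 24.5 mm above the underside; axes as the tray's.
- filling_mark: Filling place: a complete rectangular outline of dark tape, flat on the bench, fixed. Origin: its centre, axes along its sides. Inside 174 mm (x) by 200 mm (y): 15 mm more than the tray on every side; the handle crosses the line at its -x side. May be the left or the right one of the two places.
- inspection_mark: Inspection place: same size, inside 174 mm (x) by 200 mm (y), but marked only by four corner angles of dark tape, flat on the bench, fixed. Origin: its centre, axes along its sides; the tray's handle points to its -x side.
- jar: Bystander: glass jar with a yellow lid, 100 mm across and 170 mm high. Origin: centre of its underside.
- beaker: Bystander: open glass beaker, 70 mm across and 90 mm high. Origin: centre of its underside.
- supply: Bystander: pale plastic lamp supply box, 100 x 150 x 75 mm. Origin: centre of its underside.
- can0: Lidded aluminium sample canister, about 0.11 kg: solid tin 56 mm across, 55 high; a fixed upright steel loop on the lid reaches 110 mm above the underside: two legs 10 mm wide (x), outer faces at y +-18 mm, inner gap 28 mm, crossbar 4 mm thick on top, hook passing under it along x. Origin: centre of the underside, z up. Starts on the hook at rack y = -135 mm, underside 129 mm up.
- can1: Canister like can0, origin alike; starts on the hook at rack y = -45 mm. Two to four of can0 to can3 are present; an absent one reads None. To unhook: lift at least 20 mm, then draw off along the rack's -x.
- can2: Canister like can0, origin alike; starts on the hook at rack y = 45 mm. Two to four of can0 to can3 are present; an absent one reads None. To unhook: lift at least 20 mm, then draw off along the rack's -x.
- can3: Canister like can0, origin alike; starts on the hook at rack y = 135 mm. Two to four of can0 to can3 are present; an absent one reads None. To unhook: lift at least 20 mm, then draw off along the rack's -x.
There are look-alikes about, which are no part of the job. What is shaped like the can3 but yellow is not meant.

How it is judged:
On the way, in this order (a step that is already met when the one before it is completed fails the run):
1. the tray lies in the filling place (horizontal distance between tray and filling_mark below 0.025 m and angle between the x axis of tray and the x axis of filling_mark, either way round below 0.2 rad and linear speed of tray below 0.02 m/s and height (world z) of tray below 0.006 m and x of tray_grip in the frame of filling_mark below 0 m), for 0.2 s.
2. all canisters stand released in the tray while it lies in the filling place (all of step 1 and x of can0 in the frame of tray between -0.05 and 0.05 m and y of can0 in the frame of tray between -0.062 and 0.062 m and z of each of can0, can1, can2, can3 in the frame of tray below 0.012 m and angle between each of can0, can1, can2, can3's own z axis and vertical below 0.12 rad and linear speed of each of can0, can1, can2, can3 below 0.03 m/s and contact force between each of can0, can1, can2, can3 and the fingers below 0.1 N and x of can1 in the frame of tray between -0.05 and 0.05 m and y of can1 in the frame of tray between -0.062 and 0.062 m and x of can2 in the frame of tray between -0.05 and 0.05 m and y of can2 in the frame of tray between -0.062 and 0.062 m and x of can3 in the frame of tray between -0.05 and 0.05 m and y of can3 in the frame of tray between -0.062 and 0.062 m), for 0.2 s.
At the end, for the whole second after the job is handed in: The tray lies flat and still in the inspection place (centre within 25 mm of the mark's centre, turned less than 0.2 rad from it, handle on the near side), and every canister present stands upright (within 0.12 rad) on the tray's floor, inside its walls, at rest and released (horizontal distance between tray and inspection_mark below 0.025 m and angle between the x axis of tray and the x axis of inspection_mark, either way round below 0.2 rad and linear speed of tray below 0.02 m/s and height (world z) of tray below 0.006 m and x of tray_grip in the frame of inspection_mark below 0 m and x of can0 in the frame of tray between -0.05 and 0.05 m and y of can0 in the frame of tray between -0.062 and 0.062 m and z of each of can0, can1, can2, can3 in the frame of tray below 0.012 m and angle between each of can0, can1, can2, can3's own z axis and vertical below 0.12 rad and linear speed of each of can0, can1, can2, can3 below 0.03 m/s and contact force between each of can0, can1, can2, can3 and the fingers below 0.1 N and x of can1 in the frame of tray between -0.05 and 0.05 m and y of can1 in the frame of tray between -0.062 and 0.062 m and x of can2 in the frame of tray between -0.05 and 0.05 m and y of can2 in the frame of tray between -0.062 and 0.062 m and x of can3 in the frame of tray between -0.05 and 0.05 m and y of can3 in the frame of tray between -0.062 and 0.062 m); the robot touches nothing.
It fails at once if the tray is lifted off the bench or tipped instead of slid (height (world z) of tray above 0.02 m or angle between tray's own z axis and vertical above 0.2 rad).
It fails at once if a canister is dropped from a height ((linear speed of can0 above 0.7 m/s and height (world z) of can0 above 0.03 m and contact force between can0 and the fingers below 0.1 N) or (linear speed of can1 above 0.7 m/s and height (world z) of can1 above 0.03 m and contact force between can1 and the fingers below 0.1 N) or (linear speed of can2 above 0.7 m/s and height (world z) of can2 above 0.03 m and contact force between can2 and the fingers below 0.1 N) or (linear speed of can3 above 0.7 m/s and height (world z) of can3 above 0.03 m and contact force between can3 and the fingers below 0.1 N)).
It fails at once if the jar, the beaker or the supply box is shifted by more than 30 mm (distance of any of jar, beaker, supply from where it was at the start of the episode above 0.03 m).
Of can0, can1, can2, can3 only 2 to 4 are there at a start; the rules pass over those that are not, and their reading is None.
At some moment in a run one of tray may be knocked a few centimetres aside while the robot is not near it.
It also fails if it takes over 210 s, if anything falls off the work surface, if the arm or the gripper's body presses on something with over 40 N, if the wrist force passes 120 N, or if a joint passes its speed limit or range.

## Working session

There is one attempt and no reset: what is moved stays moved. The work goes in short steps, Python scripts to look and compute and a shell command to move; the robot and the scene stay as the last step left them, time stands still between calls to the robot, and variables do not carry over. Pictures are saved under pics/ and viewed, at most 14 in all, crops included, and the job is handed in when it is done.

```bash
ls; mkdir -p pics; python3 - <<'E'
from rig import r,capture
import cv2,numpy as np
for n in("scene","top"):
    c=capture(n); cv2.imwrite(f"pics/{n}0.png",cv2.resize(c["color"][:,:,::-1],(800,600),interpolation=cv2.INTER_CUBIC))
    print(n,c["fx"],c["fy"],c["cx"],c["cy"]); print(np.round(c["extrinsics"],4).tolist())
s=r.get_state(); print(s["time_s"],s["position"],np.round(s["orientation"],3).tolist(),s["ft_force"],s["gripper_width"])
E
```

```text
pics
scene 471.0782031675355 471.0782031675355 257.6012920020499 188.2852847687726
[[-0.8948, 0.4464, 0.0043, 0.5468], [0.2966, 0.6016, -0.7417, -0.0518], [-0.3337, -0.6624, -0.6707, 1.8177], [0.0, 0.0, 0.0, 1.0]]
top 430.65821293382265 430.65821293382265 252.81868652853726 188.05074202385867
[[-0.0107, -0.9999, -0.0054, 0.0185], [-0.9971, 0.0111, -0.0748, 0.612], [0.0749, 0.0046, -0.9972, 1.4474], [0.0, 0.0, 0.0, 1.0]]
0.1 [ 0.23711239 -0.46815747  0.23209354] [[0.892, 0.452, -0.0], [0.452, -0.892, 0.001], [0.0, -0.001, -1.0]] [-0.48969505  0.21723809 -0.03877894] 0.9964293715070234
```

View pics/scene0.png

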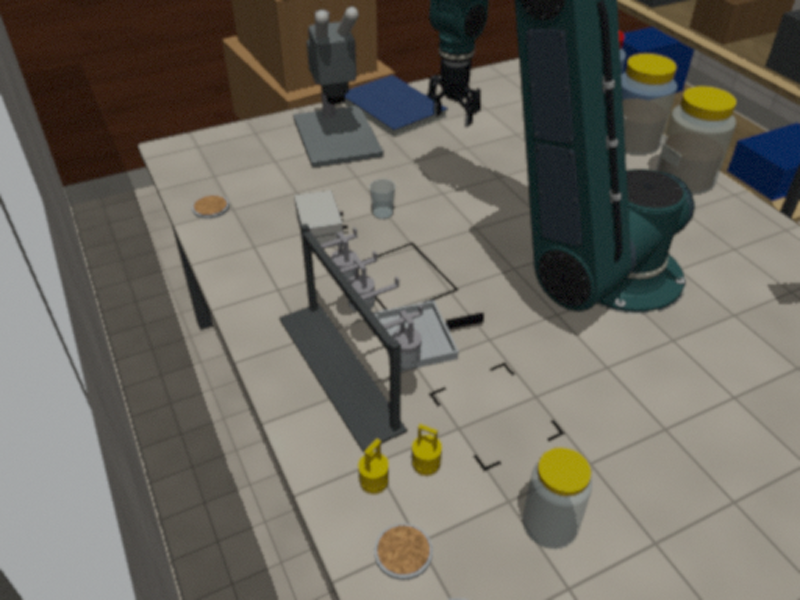

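View pics/top0.png

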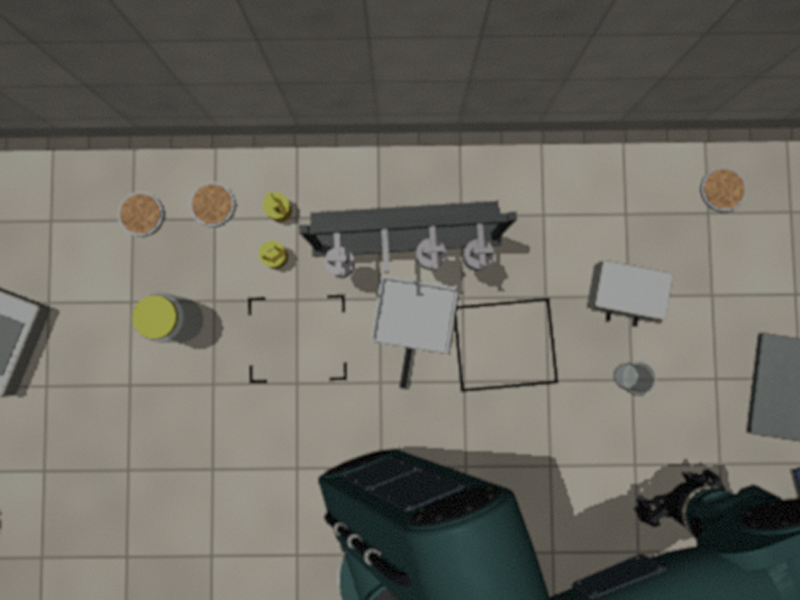

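The scene shows canisters on three hooks: can0 (top view col 480), can1 (col 430) and can3 (col 340). The hook at col 385 is empty. The tray is at about (415,315) and the outlined filling place is on the right, at about (507,345). The inspection corners are on the left, at about (298,340). I'll zoom in for accurate pixels.

```bash
cat > h.py <<'E'
from rig import r,capture
import cv2,numpy as np
from scipy.optimize import least_squares
def ray(c,uv,z):
    E=c["extrinsics"];R,t=E[:3,:3],E[:3,3]
    d=R.T@np.array([(uv[0]-c["cx"])/c["fx"],(uv[1]-c["cy"])/c["fy"],1]);o=-R.T@t
    return o+d*(z-o[2])/d[2]
def proj(c,P):
    P=np.atleast_2d(P);q=P@c["extrinsics"][:3,:3].T+c["extrinsics"][:3,3]
    return np.c_[c["fx"]*q[:,0]/q[:,2]+c["cx"],c["fy"]*q[:,1]/q[:,2]+c["cy"]]
def se2(p,L):  # planar pose on local points
    L=np.atleast_2d(L);a=p[2];C,S=np.cos(a),np.sin(a)
    return np.c_[p[0]+C*L[:,0]-S*L[:,1],p[1]+S*L[:,0]+C*L[:,1],L[:,2]]
def fit(obs,p0):  # obs: list of (cam,local pts,pixels)
    f=lambda p:np.concatenate([(proj(c,se2(p,L))-np.array(q)).ravel() for c,L,q in obs])
    s=least_squares(f,p0,loss="soft_l1");return s.x,np.sqrt(np.mean(s.fun**2))
def crop(c,name,x0,y0,w,h,k):
    cv2.imwrite(f"pics/{name}.png",cv2.resize(c["color"][y0:y0+h,x0:x0+w,::-1],None,fx=k,fy=k,interpolation=cv2.INTER_CUBIC))
E
python3 - <<'E'
from h import *
crop(capture("top"),"t1",150,120,220,140,3.6)
crop(capture("scene"),"s1",170,130,200,170,3.5)
E
```

```text
(no output)
```

View pics/t1.png

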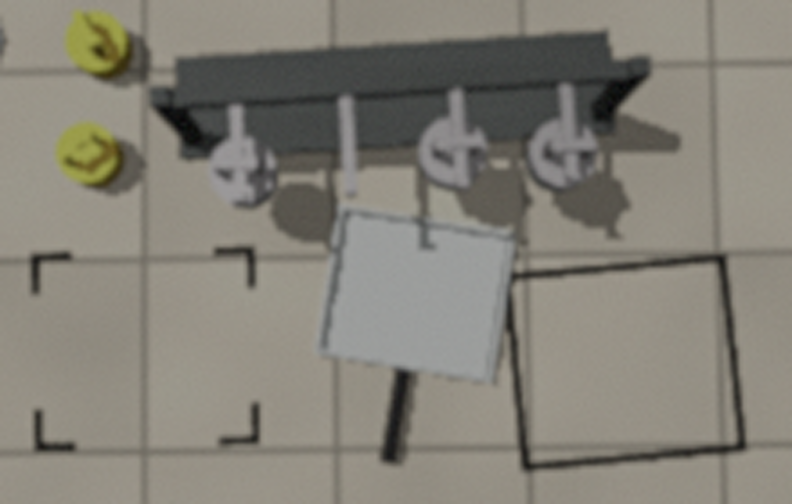

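View pics/s1.png

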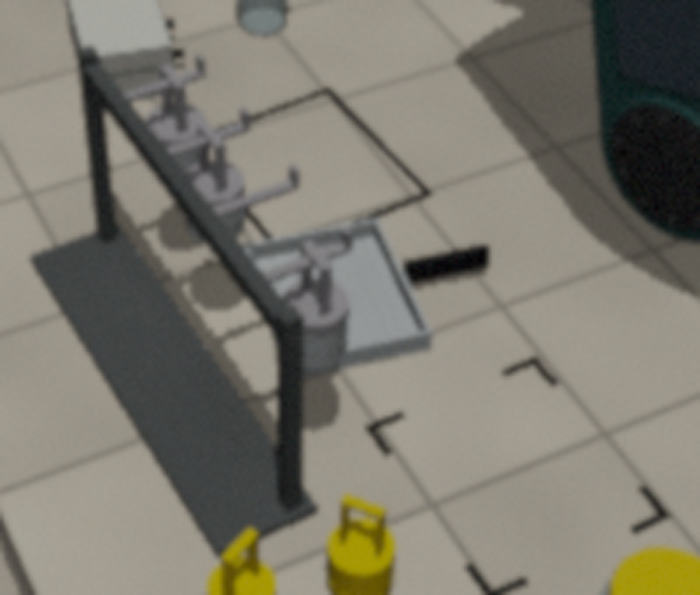

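```bash
cat > m1.py <<'E'
from h import *
T=capture("top");S=capture("scene")
t=lambda L:[((u+.5)/3.6-.5+150,(v+.5)/3.6-.5+120) for u,v in L]
s=lambda L:[((u+.5)/3.5-.5+170,(v+.5)/3.5-.5+130) for u,v in L]
def rect(a,b,z):return np.array([[a,b,z],[a,-b,z],[-a,-b,z],[-a,b,z]])
fm=fit([(T,rect(.09,.103,0),t([(510,276),(723,257),(743,447),(527,467)]))],[.5,-.1,0])
im=fit([(T,rect(.092,.105,0),t([(34,257),(253,249),(257,440),(38,447)])),(S,rect(.092,.105,0)[[0,1,2,3]],s([(490,597),(369,431),(540,360),(665,515)]))],[.5,.2,0])
tr=fit([(T,np.r_[rect(.072,.085,.025),[[-.162,0,.037]]],t([(341,207),(516,237),(494,382),(319,353),(392,462)]))],[.5,.1,0])
H=[-.135,-.045,.045,.135]
o=[(T,np.array([[-.008,y,.235] for y in H]),t([(567,83),(456,90),(346,97),(236,105)])),
   (S,np.array([[-.09,y,.251] for y in H[:3]]),s([(199,63),(245,114),(293,173)])),
   (T,np.array([[-.09,.045,.251]]),t([(350,193)])),
   (T,np.array([[0,y,.25] for y in(.195,-.195)]),t([(163,97),(637,67)])),
   (S,np.array([[0,y,.25] for y in(.195,-.195)]),s([(290,320),(88,57)]))]
rk=fit(o,[.65,.05,0])
for n,x in zip(("fill","insp","tray","rack"),(fm,im,tr,rk)):print(n,np.round(x[0],4),round(x[1],2))
for c,L,q in o:print(np.round(proj(c,se2(rk[0],L))-np.array(q),1).tolist())
for y in H:print("hook",y,np.round(se2(rk[0],[[-.055,y,.235]]),4))
for n,uv,z in(("jar",(155,317),.17),("beaker",(627,377),.09)):print(n,ray(T,(uv[0]/1.5625,uv[1]/1.5625),z))
E
python3 m1.py
```

```text
fill [ 0.5008 -0.2302  0.0772] 0.27
insp [0.518  0.2303 0.0211] 0.53
tray [ 0.567  -0.0313 -0.1678] 0.63
rack [ 0.7298 -0.0129  0.0529] 0.84
[[-0.8, -0.2], [-0.5, -0.2], [-0.4, -0.2], [-0.4, -0.5]]
[[0.7, -1.7], [0.5, -1.1], [0.8, -1.6]]
[[0.1, 0.2]]
[[-1.3, -0.5], [0.8, -0.7]]
[[-0.3, -1.5], [-0.5, -1.3]]
hook -0.135 [[ 0.682  -0.1506  0.235 ]]
hook -0.045 [[ 0.6773 -0.0607  0.235 ]]
hook 0.045 [[0.6725 0.0292 0.235 ]]
hook 0.135 [[0.6677 0.119  0.235 ]]
jar [0.5607269 0.4832458 0.17     ]
beaker [ 0.42986304 -0.46498045  0.09      ]
```

```bash
cat >> h.py <<'E'
from scipy.spatial.transform import Rotation as Ro
def go(p,yaw):  # yaw: object x-axis angle; tool x points opposite, tool y = object y
    s=r.get_state();R=s["orientation"];C,S=np.cos(yaw),np.sin(yaw)
    G=np.array([[-C,-S,0],[-S,C,0],[0,0,-1]]).astype(float)
    G=np.array([[-C,-S,0],[-S,C,0],[0,0,-1.]])
    print("t",round(s["time_s"],2),"pos",np.round(s["position"],4),"w",round(s["gripper_width"],3))
    print("shift",np.round(R.T@(np.array(p)-s["position"])/.5,4),"turn",np.round(Ro.from_matrix(R.T@G).as_rotvec()/(np.pi/2),4))
E
sed -i '/astype(float)/d' h.py
python3 - <<'E'
from h import *
go([.447,-.011,.13],-.168)
print(r.finger_overhang)
E
```

```text
t 0.3 pos [ 0.2372 -0.4683  0.2323] w 1.001
shift [ 0.7876 -0.6262  0.2049] turn [-0.0000e+00 -3.0000e-04 -1.5946e+00]
0.025
```

```bash
python3 -m creep '[[[0,0.09,-0.07,0,0,0,-0.118],[0,0.18,-0.14,0.01,0,0,-0.236],[0,0.27,-0.21,0.02,0,0,-0.35],[0,0.36,-0.28,0.04,0,0,-0.46],[0,0.45,-0.35,0.06,0,0,-0.58],[0,0.54,-0.42,0.09,0,0,-0.69],[0,0.62,-0.49,0.12,0,0,-0.8],[0,0.7,-0.55,0.15,0,0,-0.91],[0,0.76,-0.6,0.18,0,0,-1],[0,0.788,-0.626,0.2,0,0,-1],[0,0.788,-0.626,0.205,0,0,-1],[0,0.788,-0.626,0.205,0,0,-1]]]'
python3 - <<'E'
from h import *
go([.447,-.011,.13],-.168)
E
```

```text
time_s: 1.8
position: [0.4471, -0.0116, 0.1301]
orientation: [[-0.451, 0.892, -0.0], [0.892, 0.451, -0.0], [-0.0, -0.0, -1.0]]
ft_force: [-0.6, 0.2, 0.4]
gripper_width: 0.5
grasp_force: 0.0
t 1.8 pos [ 0.4471 -0.0116  0.1301] w 0.5
shift [0.0012 0.0004 0.0002] turn [-2.000e-04 -0.000e+00 -5.948e-01]
```

```bash
python3 -m creep '[[[0,0,0,0,0,0,-0.118],[0,0,0,0,0,0,-0.236],[0,0,0,0,0,0,-0.354],[0,0,0,0,0,0,-0.472],[0,0,0,0,0,0,-0.59],[0,0,0,0,0,0,-0.595],[0,0,0,0.08,0,0,-0.595],[0,0,0,0.14,0,0,-0.595],[0,0,0,0.17,0,0,-0.595],[0,0,0,0.195,0,0,-0.595],[0,0,0,0.195,0,0,-0.595]]]'
python3 - <<'E'
from h import *
c=capture("scene");crop(c,"s2",210,120,150,120,4)
E
```

```text
time_s: 3.18
position: [0.447, -0.0114, 0.0322]
orientation: [[-0.986, 0.169, -0.001], [0.169, 0.986, 0.0], [0.001, -0.0, -1.0]]
ft_force: [0.0, -0.6, 0.4]
gripper_width: 0.498
grasp_force: 0.0
```

View pics/s2.png

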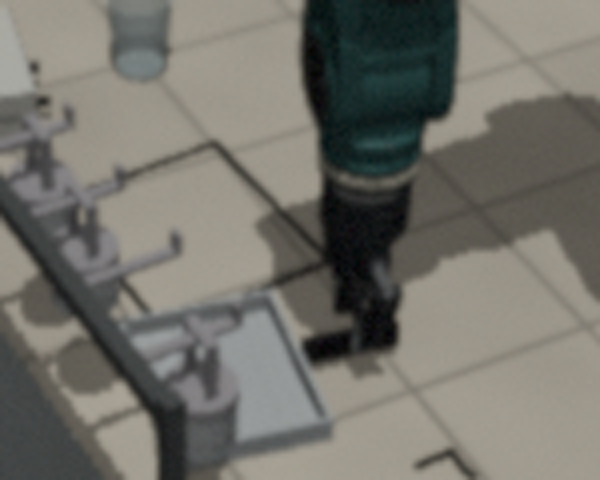

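The gripper straddles the handle near (370,340), so I'll close on it.

```bash
python3 -m creep '[[[-1,0,0,0,0,0,0],[-1,0,0,0,0,0,0],[-1,0,0,0,0,0,0],[-1,0,0,0,0,0,0],[-1,0,0,0,0,0,0],[-1,0,0,0,0,0,0]]]'
python3 - <<'E'
from h import *
go([.3792,-.2396,.0322],.077)
E
```

```text
time_s: 3.98
position: [0.4477, -0.0111, 0.0332]
orientation: [[-0.986, 0.167, 0.001], [0.167, 0.986, -0.0], [-0.001, 0.0, -1.0]]
ft_force: [-1.8, 1.2, 7.4]
gripper_width: 0.135
grasp_force: 58.7
t 3.98 pos [ 0.4477 -0.0111  0.0332] w 0.135
shift [ 0.059  -0.4734  0.0018] turn [-1.000e-04  8.000e-04 -1.555e-01]
```

```bash
python3 -m creep '[[[-1,0,0,-0.002,0,0,0],[-1,0.005,-0.04,-0.002,0,0,-0.013],[-1,0.01,-0.085,-0.002,0,0,-0.028],[-1,0.016,-0.13,-0.002,0,0,-0.043],[-1,0.022,-0.175,-0.002,0,0,-0.058],[-1,0.028,-0.22,-0.002,0,0,-0.072],[-1,0.033,-0.265,-0.002,0,0,-0.087],[-1,0.039,-0.31,-0.002,0,0,-0.102],[-1,0.045,-0.355,-0.002,0,0,-0.117],[-1,0.05,-0.4,-0.002,0,0,-0.132],[-1,0.056,-0.445,-0.002,0,0,-0.147],[-1,0.059,-0.472,-0.002,0,0,-0.156]]]'
python3 -m creep '[[[-1,0,0,0,0,0,0],[-1,0,0,0,0,0,0]]]'
python3 - <<'E'
from h import *
go([.3792,-.2396,.0332],.077)
crop(capture("top"),"t3",240,110,160,130,4)
E
```

```text
time_s: 5.48
position: [0.3785, -0.2396, 0.0335]
orientation: [[-0.997, -0.078, 0.0], [-0.078, 0.997, 0.0], [-0.0, 0.0, -1.0]]
ft_force: [1.8, 1.5, -2.3]
gripper_width: 0.128
grasp_force: 58.9
time_s: 5.72
position: [0.3787, -0.2385, 0.0335]
orientation: [[-0.997, -0.077, -0.0], [-0.077, 0.997, 0.0], [0.0, 0.0, -1.0]]
ft_force: [-1.6, -0.7, -1.8]
gripper_width: 0.134
grasp_force: 58.8
t 5.72 pos [ 0.3787 -0.2385  0.0335] w 0.134
shift [-0.0008 -0.0023  0.0006] turn [ 0.0001 -0.0003  0.0001]
```

View pics/t3.png

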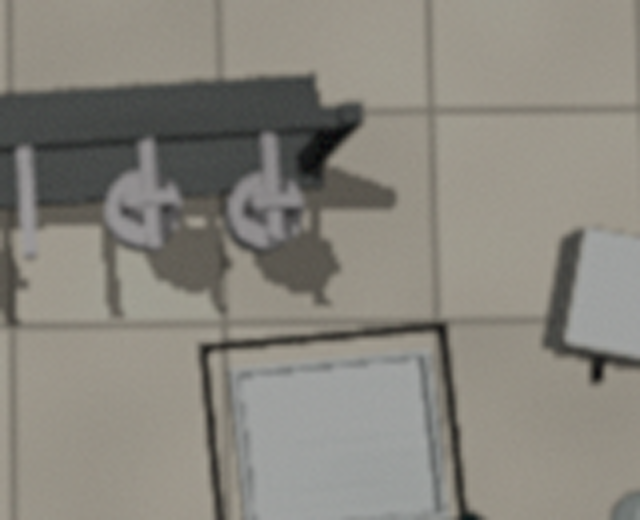

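The tray is inside the outline, with its top corners at about (236,371) and (430,355) in the crop. I'll release it and rise.

```bash
python3 -m creep '[[[0,0,0,0,0,0,0],[0,0,0,0,0,0,0],[0,0,0,0,0,0,0],[0,0,0,-0.1,0,0,0],[0.4,0,0,-0.22,0,0,0],[0.4,0,0,-0.34,0,0,0],[0.4,0,0,-0.46,0,0,0],[0.4,0,0,-0.54,0,0,0],[0.4,0,0,-0.54,0,0,0]]]'
python3 - <<'E'
from h import *
go([.682,-.1506,.3],.053)
crop(capture("top"),"t4",240,110,160,130,4)
E
```

```text
time_s: 6.9
position: [0.3797, -0.2396, 0.306]
orientation: [[-0.997, -0.078, 0.003], [-0.078, 0.997, -0.003], [-0.003, -0.003, -1.0]]
ft_force: [-0.1, -0.9, -1.0]
gripper_width: 0.699
grasp_force: 0.0
t 6.9 pos [ 0.3797 -0.2396  0.306 ] w 0.699
shift [-0.6166  0.1305  0.0136] turn [-0.0022  0.0021  0.0157]
```

View pics/t4.png

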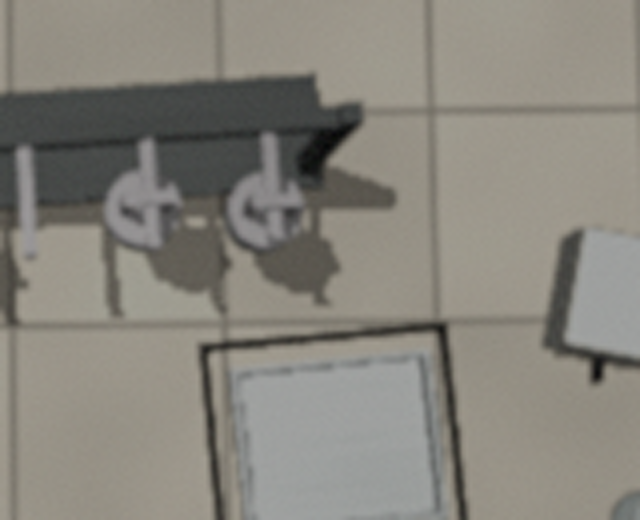

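```bash
python3 - <<'E'
from h import *
T=capture("top");RK=[.7298,-.0129,.0529]
tt=lambda L:[((u+.5)/4-.5+240,(v+.5)/4-.5+110) for u,v in L]
cr=lambda P:np.round((proj(T,P)-[240,110]+.5)*4-.5)
for y in(-.135,-.045):
    print(cr(se2(RK,[[-.055,y+.018,.239],[-.055,y-.018,.239],[-.09,y,.251],[-.008,y,.235]])).tolist())
print(fit([(T,np.array([[.072,.085,.025],[.072,-.085,.025],[-.072,-.085,.025]]),tt([(234,371),(430,354),(447,514)]))],[.5,-.23,.08]))
im=np.ascontiguousarray(T["color"][110:240,240:400,::-1]); im=cv2.resize(im[30:90,20:100],None,fx=8,fy=8,interpolation=cv2.INTER_CUBIC); im=np.clip(im*1.3,0,255).astype(np.uint8);cv2.imwrite("pics/t5.png",im)
E
```

```text
[[248.0, 195.0], [297.0, 192.0], [278.0, 239.0], [267.0, 131.0]]
[[125.0, 203.0], [174.0, 200.0], [154.0, 247.0], [145.0, 139.0]]
(array([ 0.49784792, -0.23001675,  0.08336227]), np.float64(0.8407597031581294))
```

View pics/t5.png

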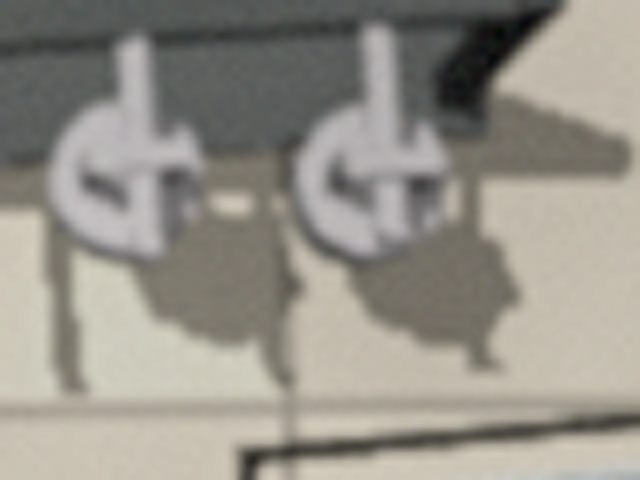

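```bash
python3 - <<'E'
from h import *
go([.679,-.1525,.3],.053)
E
python3 -m creep '[[[0.4,-0.1,0.02,0.013,-0.002,0.002,0.016],[0.4,-0.21,0.042,0.013,-0.002,0.002,0.016],[0.4,-0.32,0.065,0.013,-0.002,0.002,0.016],[0.4,-0.43,0.088,0.013,-0.002,0.002,0.016],[0.4,-0.53,0.11,0.013,-0.002,0.002,0.016],[0.4,-0.59,0.122,0.013,-0.002,0.002,0.016],[0.4,-0.61,0.126,0.013,-0.002,0.002,0.016],[0.4,-0.61,0.126,0.013,-0.002,0.002,0.016],[0.4,-0.61,0.126,0.013,-0.002,0.002,0.016]]]'
python3 - <<'E'
from h import *
go([.679,-.1525,.221],.053)
c=capture("scene");crop(c,"s6",170,90,120,120,5)
E
```

```text
t 7.0 pos [ 0.3789 -0.2389  0.3032] w 0.703
shift [-0.6118  0.1257  0.0065] turn [-0.      0.0001  0.0157]
time_s: 8.12
position: [0.6775, -0.1526, 0.2965]
orientation: [[-0.999, -0.052, -0.004], [-0.052, 0.999, 0.003], [0.004, 0.003, -1.0]]
ft_force: [0.4, -0.0, 0.6]
gripper_width: 0.7
grasp_force: 0.0
t 8.12 pos [ 0.6775 -0.1526  0.2965] w 0.7
shift [-0.0036 -0.0005  0.1509] turn [ 0.0022 -0.0026 -0.0004]
```

View pics/s6.png

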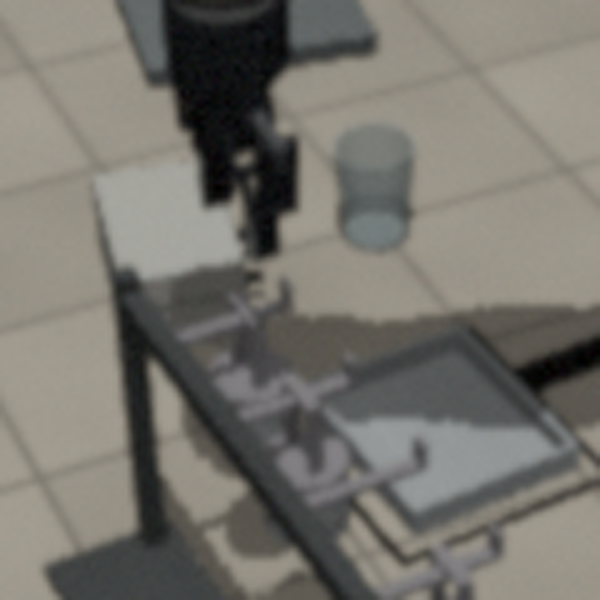

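The fingers straddle can0's loop, with the loop at about (243,305) in the crop. I'll descend and close.

```bash
python3 -m creep '[[[0.4,0,0,0.05,0,0,0],[0.4,0,0,0.1,0,0,0],[0.4,0,0,0.13,0,0,0],[0.4,0,0,0.15,0,0,0],[0.4,0,0,0.15,0,0,0],[-1,0,0,0.15,0,0,0],[-1,0,0,0.15,0,0,0],[-1,0,0,0.15,0,0,0],[-1,0,0,0.15,0,0,0],[-1,0,0,0.15,0,0,0]]]'
```

```text
time_s: 9.43
position: [0.6781, -0.1524, 0.223]
orientation: [[-0.999, -0.053, -0.002], [-0.053, 0.999, 0.002], [0.002, 0.002, -1.0]]
ft_force: [-1.4, -0.7, 6.5]
gripper_width: 0.402
grasp_force: 59.8
```

```bash
python3 -m creep '[[[-1,0,0,-0.02,0,0,0],[-1,0,0,-0.045,0,0,0],[-1,0,0,-0.062,0,0,0],[-1,0,0,-0.064,0,0,0],[-1,0.02,0,-0.064,0,0,0],[-1,0.05,0,-0.064,0,0,0],[-1,0.09,0,-0.064,0,0,0],[-1,0.13,0,-0.064,0,0,0],[-1,0.17,0,-0.064,0,0,0],[-1,0.19,0,-0.064,0,0,0],[-1,0.19,0,-0.064,0,0,0],[-1,0.19,0,-0.064,0,0,0]]]'
python3 - <<'E'
from h import *
TR=[.4985,-.230,.08]
p=se2(TR,[[.032,-.042,0]])[0]
go([p[0],p[1],.2525],.08)
T=capture("top");cv2.imwrite("pics/t7.png",cv2.resize(T["color"][100:260,180:380,::-1],None,fx=4,fy=4,interpolation=cv2.INTER_CUBIC))
E
```

```text
time_s: 10.92
position: [0.5836, -0.1573, 0.2541]
orientation: [[-0.999, -0.053, -0.003], [-0.053, 0.999, 0.003], [0.003, 0.003, -1.0]]
ft_force: [-0.3, -0.7, -0.9]
gripper_width: 0.397
grasp_force: 59.9
t 10.93 pos [ 0.5836 -0.1573  0.2541] w 0.397
shift [ 0.1113 -0.2184  0.0029] turn [ 0.002  -0.0019 -0.0174]
```

View pics/t7.png

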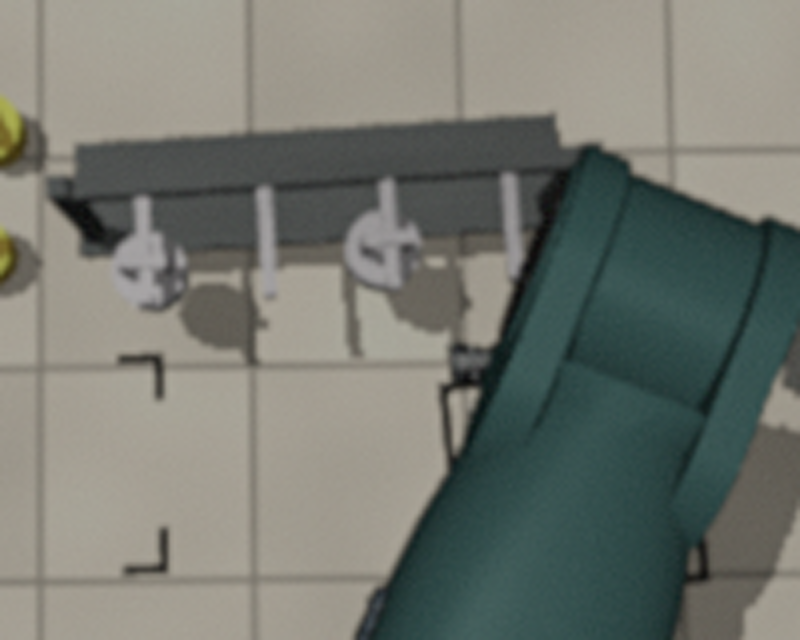

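```bash
python3 -m creep '[[[-1,0.02,-0.04,0.003,0.002,-0.002,-0.017],[-1,0.045,-0.09,0.003,0.002,-0.002,-0.017],[-1,0.075,-0.15,0.003,0.002,-0.002,-0.017],[-1,0.1,-0.2,0.003,0.002,-0.002,-0.017],[-1,0.111,-0.218,0.02,0.002,-0.002,-0.017],[-1,0.111,-0.218,0.08,0.002,-0.002,-0.017],[-1,0.111,-0.218,0.15,0.002,-0.002,-0.017],[-1,0.111,-0.218,0.21,0.002,-0.002,-0.017],[-1,0.111,-0.218,0.26,0.002,-0.002,-0.017],[-1,0.111,-0.218,0.285,0.002,-0.002,-0.017],[-1,0.111,-0.218,0.295,0.002,-0.002,-0.017],[-1,0.111,-0.218,0.295,0.002,-0.002,-0.017]]]'
python3 -m creep '[[[-1,0,0,0.005,0,0,0],[-1,0,0,0.01,0,0,0],[-1,0,0,0.013,0,0,0],[-1,0,0,0.013,0,0,0]]]'
```

```text
time_s: 12.48
position: [0.5331, -0.2686, 0.107]
orientation: [[-0.997, -0.079, 0.0], [-0.079, 0.997, -0.0], [-0.0, -0.0, -1.0]]
ft_force: [0.3, -1.3, -1.7]
gripper_width: 0.401
grasp_force: 59.9
time_s: 12.98
position: [0.5328, -0.2686, 0.1]
orientation: [[-0.997, -0.079, -0.0], [-0.079, 0.997, 0.0], [0.0, 0.0, -1.0]]
ft_force: [-0.4, -0.9, -0.6]
gripper_width: 0.401
grasp_force: 59.9
```

```bash
python3 -m creep '[[[-1,0,0,0.002,0,0,0],[-1,0,0,0.003,0,0,0],[-1,0,0,0.003,0,0,0]]]';python3 -m creep '[[[-1,0,0,0.002,0,0,0],[-1,0,0,0.003,0,0,0],[-1,0,0,0.003,0,0,0]]]'
```

```text
time_s: 13.35
position: [0.5328, -0.2686, 0.0986]
orientation: [[-0.997, -0.079, -0.0], [-0.079, 0.997, 0.0], [0.0, 0.0, -1.0]]
ft_force: [-0.3, -0.5, 0.0]
gripper_width: 0.402
grasp_force: 59.9
time_s: 13.72
position: [0.5333, -0.2686, 0.0982]
orientation: [[-0.997, -0.079, 0.002], [-0.079, 0.997, -0.001], [-0.001, -0.001, -1.0]]
ft_force: [-1.0, 2.6, 12.1]
gripper_width: 0.398
grasp_force: 61.2
```

Contact came at TCP z of about 0.098. I'll release and rise.

```bash
python3 -m creep '[[[-0.1,0,0,-0.001,0,0,0],[0.1,0,0,-0.001,0,0,0],[0.4,0,0,-0.001,0,0,0],[0.4,0,0,-0.001,0,0,0],[0.4,0,0,-0.04,0,0,0],[0.4,0,0,-0.1,0,0,0],[0.4,0,0,-0.18,0,0,0],[0.4,0,0,-0.28,0,0,0],[0.4,0,0,-0.38,0,0,0],[0.4,0,0,-0.41,0,0,0],[0.4,0,0,-0.41,0,0,0]]]'
python3 - <<'E'
from h import *
go([.676,-.0625,.3],.053)
E
```

```text
time_s: 15.1
position: [0.5332, -0.2689, 0.3028]
orientation: [[-0.997, -0.079, 0.002], [-0.079, 0.997, -0.001], [-0.001, -0.001, -1.0]]
ft_force: [-0.5, -0.2, -0.2]
gripper_width: 0.701
grasp_force: 0.0
t 15.1 pos [ 0.5332 -0.2689  0.3028] w 0.701
shift [-0.3173  0.3889  0.0057] turn [-0.0007  0.0009  0.0167]
```

```bash
python3 -m creep '[[[0.4,-0.05,0.06,0.005,0,0,0.016],[0.4,-0.12,0.14,0.005,0,0,0.016],[0.4,-0.19,0.23,0.005,0,0,0.016],[0.4,-0.26,0.32,0.005,0,0,0.016],[0.4,-0.305,0.375,0.005,0,0,0.016],[0.4,-0.317,0.388,0.005,0,0,0.016],[0.4,-0.317,0.388,0.005,0,0,0.016],[0.4,-0.317,0.388,0.005,0,0,0.016]]]'
python3 - <<'E'
from h import *
go([.676,-.0625,.222],.053)
S=capture("scene");T=capture("top")
a=cv2.resize(S["color"][80:220,170:290,::-1],None,fx=3.3,fy=3.3,interpolation=cv2.INTER_CUBIC);b=cv2.resize(T["color"][120:260,230:350,::-1],None,fx=3.3,fy=3.3,interpolation=cv2.INTER_CUBIC)
cv2.imwrite("pics/d8.png",np.hstack([a,b]))
E
```

```text
time_s: 16.1
position: [0.675, -0.0638, 0.2995]
orientation: [[-0.999, -0.053, -0.0], [-0.053, 0.999, -0.0], [0.0, -0.0, -1.0]]
ft_force: [-0.4, -0.1, -0.1]
gripper_width: 0.704
grasp_force: 0.0
t 16.1 pos [ 0.675  -0.0638  0.2995] w 0.704
shift [-0.0023  0.0025  0.155 ] turn [-0.0001 -0.0003 -0.    ]
```

View pics/d8.png

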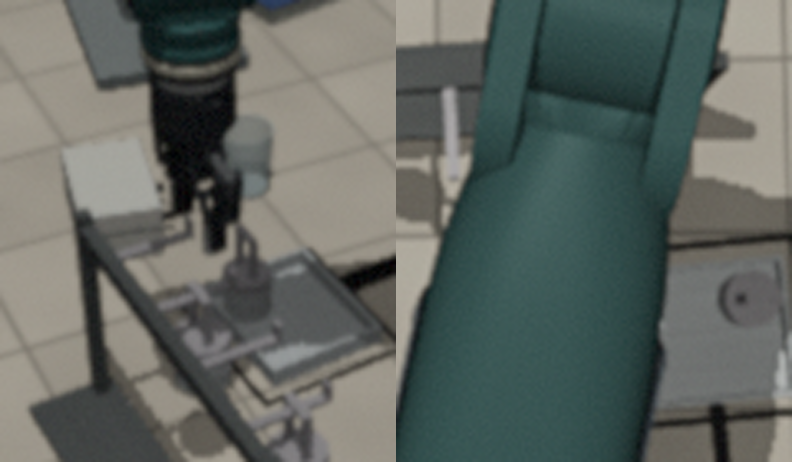

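can0 stands upright in the tray, at about (247,285) in the left panel and (745,297) in the right. Next I'll grasp can1.

```bash
python3 -m creep '[[[0.4,0,0,0.05,0,0,0],[0.4,0,0,0.1,0,0,0],[0.4,-0.001,0.002,0.135,0,0,0],[0.4,-0.001,0.002,0.155,0,0,0],[0.4,-0.001,0.002,0.155,0,0,0],[-1,-0.001,0.002,0.155,0,0,0],[-1,-0.001,0.002,0.155,0,0,0],[-1,-0.001,0.002,0.155,0,0,0],[-1,-0.001,0.002,0.155,0,0,0],[-1,-0.001,0.002,0.155,0,0,0]]]'
```

```text
time_s: 17.45
position: [0.6763, -0.0619, 0.2233]
orientation: [[-0.999, -0.054, 0.002], [-0.054, 0.999, -0.001], [-0.002, -0.001, -1.0]]
ft_force: [-0.7, -0.6, 6.2]
gripper_width: 0.4
grasp_force: 59.7
```

```bash
python3 -m creep '[[[-1,0,0,-0.02,0,0,0],[-1,0,0,-0.045,0,0,0],[-1,0,0,-0.062,0,0,0],[-1,0,0,-0.064,0,0,0],[-1,0.02,0,-0.064,0,0,0],[-1,0.05,0,-0.064,0,0,0],[-1,0.09,0,-0.064,0,0,0],[-1,0.13,0,-0.064,0,0,0],[-1,0.17,0,-0.064,0,0,0],[-1,0.19,0,-0.064,0,0,0],[-1,0.19,0,-0.064,0,0,0],[-1,0.19,0,-0.064,0,0,0]]]'
python3 - <<'E'
from h import *
TR=[.4985,-.230,.08]
p=se2(TR,[[.032,.042,0]])[0]
go([p[0],p[1],.2525],.08)
E
```

```text
time_s: 18.95
position: [0.5815, -0.0668, 0.254]
orientation: [[-0.999, -0.054, 0.0], [-0.054, 0.999, 0.0], [-0.0, 0.0, -1.0]]
ft_force: [0.1, -0.1, -1.5]
gripper_width: 0.4
grasp_force: 60.0
t 18.95 pos [ 0.5815 -0.0668  0.254 ] w 0.4
shift [ 0.1216 -0.2313  0.0029] turn [ 0.      0.0001 -0.0165]
```

```bash
cat >> h.py <<'E'
def handle(TR,cams=("scene","top"),show=False):  # tray offset seen at handle, from dark profiles
    for n in cams:
        c=capture(n);g=c["color"].max(2).astype(np.float32);np.save(f"pics/{n}.npy",c["color"])
        def prof(L):
            q=proj(c,se2(TR,L)).astype(np.float32);return cv2.remap(g,q[None,:,0],q[None,:,1],cv2.INTER_LINEAR)[0]
        ys=np.arange(-.05,.0505,.002);xs=np.arange(-.22,-.08,.002)
        out=[]
        for x in(-.1,-.125,-.15):
            v=prof(np.c_[np.full_like(ys,x),ys,np.full_like(ys,.037)]);d=v<45
            out.append((round(float(ys[d].mean()*1e3),1) if d.any() else None,int(d.sum())))
            if show:print(v.astype(int))
        v=prof(np.c_[xs,np.zeros_like(xs),np.full_like(xs,.037)]);d=v<45
        print(n,"lat(mm),n at x=-.1,-.125,-.15:",out,"end x:",round(float(xs[d].min()*1e3)) if d.any() else None)
        if show:print(v.astype(int))
E
python3 - <<'E'
from h import *
handle([.4985,-.230,.08],show=True)
E
```

```text
[149 146 144 142 141 140 140 143 145 147 147 144 141 137 129 119 110 101
  96  92  88  85  81  76  70  58  47  34  25  19  15  11  11  10   9   7
   6   9  14  23  34  46  57  67  77  86  88  89  91  91  90]
[151 150 147 144 141 139 139 142 145 148 149 149 149 146 140 131 122 112
 104  97  91  85  80  74  66  54  41  30  19  14  12  11  10   8   7   7
  10  13  17  24  34  47  59  69  78  85  89  90  90  90  90]
[151 150 149 147 144 141 139 139 142 144 147 148 149 150 149 146 142 138
 129 118 109  98  86  75  63  51  40  29  20  16  14  13  14  13  11   6
   9  14  21  27  38  50  63  73  79  85  88  88  88  88  89]
scene lat(mm),n at x=-.1,-.125,-.15: [(17.0, 14), (16.0, 15), (16.0, 15)] end x: None
[120 119 119 122 124 123 119 116 110 106 103 101  98  95  93  90  88  84
  78  73  68  60  56  51  50  51  51  50  50  50  51  51  52  51  51  51
  52  53  52  52  53  51  49  49  50  51  52  53  55  56  54  53  53  52
  52  53  52  53  56  57  58  59  61  66  71  78  82  84  82  78]
[96 96 95 95 96 97 97 97 96 95 95 96 96 97 97 95 95 96 96 97 98 98 97 88
 73 48 30 16 14 14 21 37 60 79 94 96 97 97 97 97 97 97 96 96 95 96 96 95
 94 94 96]
[107  99  96  97  98  98  97  97  98  98  98  97  97  97  97  97  97  98
  99  99  98  98  96  86  66  41  27  16  15  16  19  40  62  80  92  98
  98  98  98  98  98  97  97  97  97  95  95  96  96  96  97]
[132 112 101  94  96  97  97  96  96  97  97  97  97  98  98  97  96  96
  97  97  98  98  92  83  60  40  24  18  17  18  24  42  60  78  89  97
  99  99  99  98  97  97  97  97  98  98  98  98  98  97  97]
top lat(mm),n at x=-.1,-.125,-.15: [(7.0, 6), (6.0, 7), (6.0, 7)] end x: -174
[95 95 95 95 95 96 96 95 95 95 94 94 95 96 96 96 96 95 92 84 72 55 45 37
 41 42 41 43 45 43 42 42 40 38 39 40 40 41 41 38 40 44 45 46 47 45 43 42
 42 44 44 43 43 43 41 42 44 47 48 49 48 45 50 58 73 84 94 93 94 95]
```

```bash
python3 - <<'E'
from h import *
a=np.load("pics/scene.npy")[125:245,200:320,::-1];b=np.load("pics/top.npy")[170:260,270:370,::-1]
a=cv2.resize(a,(400,400),interpolation=cv2.INTER_CUBIC);b=cv2.resize(b,(400,360),interpolation=cv2.INTER_CUBIC)
o=np.zeros((400,800,3),np.uint8);o[:,:400]=a;o[:360,400:]=b;cv2.imwrite("pics/d9.png",o)
E
```

```text
(no output)
```

View pics/d9.png

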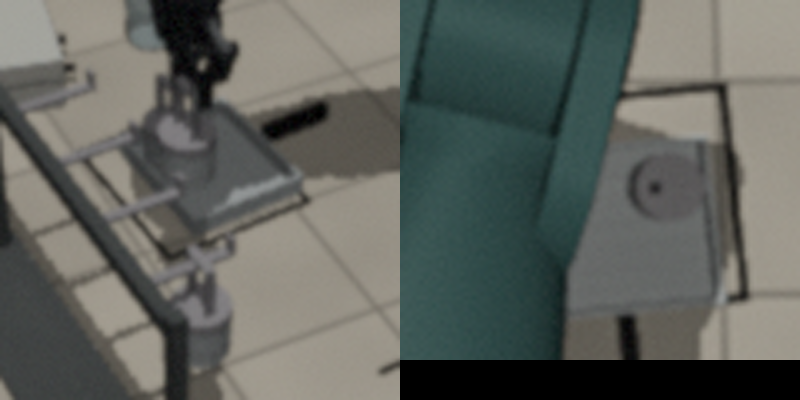

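The tray was knocked toward the robot: its near edge is now at row 305, beyond the tape at row 297. I'll refit its pose, then put can1 into it where it stands.

```bash
cat >> h.py <<'E'
def hfit(TR,c=None):  # tray pose from the handle in the top view, centroid of darkness, iterated
    c=c or capture("top");g=c["color"].max(2).astype(np.float32);TR=np.array(TR,float)
    def prof(L):
        q=proj(c,se2(TR,L)).astype(np.float32);return cv2.remap(g,q[None,:,0],q[None,:,1],cv2.INTER_LINEAR)[0]
    for _ in range(4):
        ys=np.arange(-.03,.0301,.001);X=np.arange(-.15,-.094,.005);lat=[]
        for x in X:
            v=prof(np.c_[np.full_like(ys,x),ys,np.full_like(ys,.037)]);w=np.clip(75-v,0,None);lat.append((w*ys).sum()/max(w.sum(),1))
        b,a=np.polyfit(X,lat,1)
        xs=np.arange(-.21,-.1,.001);v=prof(np.c_[xs,a+b*xs,np.full_like(xs,.037)])
        d=xs[v<.5*(v[:8].mean()+v[-35:-10].mean())];dx=d.min()+.162 if len(d) else 0
        TR[:2]=se2(TR,[[dx,a,0]])[0,:2];TR[2]+=np.arctan(b)
    print("tray(handle)",np.round(TR,4),"last",round(dx,4),round(a,4),round(b,4));return TR
E
python3 - <<'E'
from h import *
c=capture("top");p=hfit([.485,-.225,.08],c)
q=lambda L:[(270+(u-400+.5)/4-.5,170+(v+.5)/4-.5) for u,v in L]
L=np.array([[.072,-.085,.025],[-.072,-.085,.025]])
print(proj(c,se2(p,L)),q([(705,142),(722,301)]))
print(fit([(c,L,q([(705,142),(722,301)]))],p))
E
```

```text
tray(handle) [ 0.481  -0.2247  0.0841] last 0.0 -0.0 -0.0
[[345.76730495 202.34182489]
 [350.50088093 244.8395211 ]] [(345.875, 205.125), (350.125, 244.875)]
(array([ 0.47700615, -0.22409302,  0.07607421]), np.float64(0.9911638619415789))
```

```bash
python3 - <<'E'
from h import *
c=capture("top");TR=hfit([.48,-.2245,.082],c)
TR=np.array([.48,-.2245,.082])
P=ray(c,(270+(665.5-400)/4-.5,170+187.5/4-.5),.059);C,S=np.cos(TR[2]),np.sin(TR[2]);d=P[:2]-TR[:2]
print("can0 local",C*d[0]+S*d[1],-S*d[0]+C*d[1])
p=se2(TR,[[.032,.042,0]])[0]
go([p[0],p[1],.2525],.082)
E
```

```text
tray(handle) [ 0.481  -0.2247  0.0842] last 0.0 0.0 0.0
can0 local 0.029206776532800894 -0.0402865940798735
t 19.15 pos [ 0.5815 -0.0668  0.2539] w 0.402
shift [ 0.1581 -0.2182  0.0027] turn [ 0.0001 -0.0001 -0.0176]
```

```bash
python3 -m creep '[[[-1,0.03,-0.04,0.003,0,0,-0.017],[-1,0.07,-0.09,0.003,0,0,-0.017],[-1,0.11,-0.15,0.003,0,0,-0.017],[-1,0.145,-0.2,0.003,0,0,-0.017],[-1,0.158,-0.218,0.02,0,0,-0.017],[-1,0.158,-0.218,0.08,0,0,-0.017],[-1,0.158,-0.218,0.15,0,0,-0.017],[-1,0.158,-0.218,0.21,0,0,-0.017],[-1,0.158,-0.218,0.26,0,0,-0.017],[-1,0.158,-0.218,0.285,0,0,-0.017],[-1,0.158,-0.218,0.295,0,0,-0.017],[-1,0.158,-0.218,0.295,0,0,-0.017]]]'
python3 -m creep '[[[-1,0,0,0.005,0,0,0],[-1,0,0,0.01,0,0,0],[-1,0,0,0.014,0,0,0],[-1,0,0,0.016,0,0,0],[-1,0,0,0.016,0,0,0]]]'
```

```text
time_s: 20.65
position: [0.5084, -0.1799, 0.1069]
orientation: [[-0.997, -0.081, 0.0], [-0.081, 0.997, -0.0], [-0.0, -0.0, -1.0]]
ft_force: [-1.3, -0.1, -1.1]
gripper_width: 0.399
grasp_force: 60.0
time_s: 21.28
position: [0.5081, -0.1799, 0.0987]
orientation: [[-0.997, -0.081, 0.0], [-0.081, 0.997, -0.0], [-0.0, -0.0, -1.0]]
ft_force: [0.9, -1.1, -1.6]
gripper_width: 0.395
grasp_force: 60.0
```

```bash
python3 -m creep '[[[-1,0,0,0.002,0,0,0],[-1,0,0,0.003,0,0,0],[-1,0,0,0.003,0,0,0]]]'
```

```text
time_s: 21.65
position: [0.5087, -0.1803, 0.0984]
orientation: [[-0.997, -0.081, 0.002], [-0.081, 0.997, -0.001], [-0.002, -0.001, -1.0]]
ft_force: [-2.9, 0.5, 17.2]
gripper_width: 0.399
grasp_force: 62.0
```

```bash
python3 -m creep '[[[-1,0,0,-0.002,0,0,0],[-0.1,0,0,-0.002,0,0,0],[0.1,0,0,-0.002,0,0,0],[0.4,0,0,-0.002,0,0,0],[0.4,0,0,-0.04,0,0,0],[0.4,0,0,-0.1,0,0,0],[0.4,0,0,-0.18,0,0,0],[0.4,0,0,-0.28,0,0,0],[0.4,0,0,-0.38,0,0,0],[0.4,0,0,-0.41,0,0,0],[0.4,0,0,-0.41,0,0,0]]]'
python3 - <<'E'
from h import *
go([.6655,.117,.3],.053)
c=capture("top");np.save("pics/top_h3.npy",c["color"])
E
```

```text
time_s: 23.02
position: [0.5085, -0.1801, 0.3028]
orientation: [[-0.997, -0.081, 0.002], [-0.081, 0.997, -0.001], [-0.001, -0.001, -1.0]]
ft_force: [0.3, 0.5, -1.2]
gripper_width: 0.698
grasp_force: 0.0
t 23.02 pos [ 0.5085 -0.1801  0.3028] w 0.698
shift [-0.3609  0.567   0.0056] turn [-0.0006  0.0009  0.0177]
```

```bash
python3 -m creep '[[[0.4,-0.05,0.08,0.005,0,0,0.018],[0.4,-0.11,0.17,0.005,0,0,0.018],[0.4,-0.17,0.27,0.005,0,0,0.018],[0.4,-0.23,0.37,0.005,0,0,0.018],[0.4,-0.29,0.47,0.005,0,0,0.018],[0.4,-0.34,0.54,0.005,0,0,0.018],[0.4,-0.356,0.567,0.005,0,0,0.018],[0.4,-0.356,0.567,0.005,0,0,0.018],[0.4,-0.356,0.567,0.005,0,0,0.018]]]'
python3 - <<'E'
from h import *
go([.663,.117,.222],.053)
T=capture("top");S=capture("scene")
hfit([.481,-.2247,.084],T)
a=cv2.resize(S["color"][110:240,200:320,::-1],(360,390),interpolation=cv2.INTER_CUBIC);b=cv2.resize(T["color"][140:270,250:370,::-1],(360,390),interpolation=cv2.INTER_CUBIC)
cv2.imwrite("pics/d10.png",np.hstack([a,b]))
E
```

```text
time_s: 24.2
position: [0.6622, 0.1158, 0.2996]
orientation: [[-0.999, -0.052, -0.0], [-0.052, 0.999, -0.0], [0.0, -0.0, -1.0]]
ft_force: [0.9, 0.3, 1.0]
gripper_width: 0.699
grasp_force: 0.0
t 24.2 pos [0.6622 0.1158 0.2996] w 0.699
shift [-0.0018  0.0023  0.1552] turn [-0.0002 -0.0002 -0.0009]
tray(handle) [ 0.4811 -0.2264  0.0788] last 0.0 -0.0 -0.0002
```

View pics/d10.png

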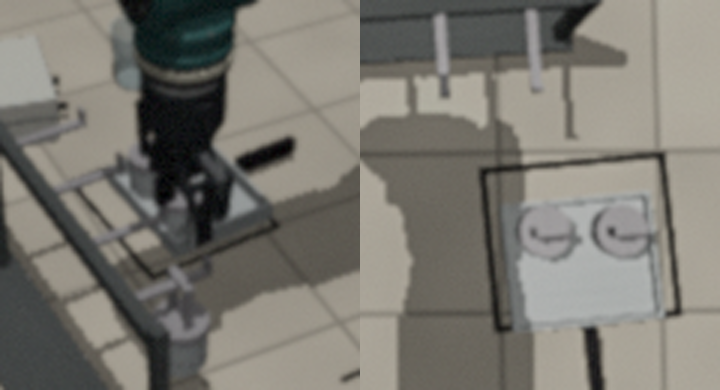

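Both cans stand upright in the tray, at about (547,232) and (622,230) in the right panel. Next I'll grasp can3.

```bash
python3 -m creep '[[[0.4,0,0,0.05,0,0,0],[0.4,0,0,0.1,0,0,0],[0.4,-0.001,0.002,0.135,0,0,0],[0.4,-0.001,0.002,0.155,0,0,0],[0.4,-0.001,0.002,0.155,0,0,0],[-1,-0.001,0.002,0.155,0,0,0],[-1,-0.001,0.002,0.155,0,0,0],[-1,-0.001,0.002,0.155,0,0,0],[-1,-0.001,0.002,0.155,0,0,0],[-1,-0.001,0.002,0.155,0,0,0]]]'
python3 - <<'E'
from h import *
T=capture("top")
q=[(250+(u-360+.5)/3-.5,140+(v+.5)/3-.5) for u,v in[(513,207),(648,194),(663,318)]]
print(fit([(T,np.array([[.072,.085,.025],[.072,-.085,.025],[-.072,-.085,.025]]),q)],[.48,-.225,.08]))
E
```

```text
time_s: 25.55
position: [0.6634, 0.1179, 0.2233]
orientation: [[-0.999, -0.052, 0.002], [-0.052, 0.999, -0.0], [-0.002, -0.0, -1.0]]
ft_force: [-1.4, -1.2, 6.0]
gripper_width: 0.405
grasp_force: 59.7
(array([ 0.47597542, -0.22661729,  0.08191716]), np.float64(1.7399169868683242))
```

```bash
python3 -m creep '[[[-1,0,0,-0.02,0,0,0],[-1,0,0,-0.045,0,0,0],[-1,0,0,-0.062,0,0,0],[-1,0,0,-0.064,0,0,0],[-1,0.02,0,-0.064,0,0,0],[-1,0.05,0,-0.064,0,0,0],[-1,0.09,0,-0.064,0,0,0],[-1,0.13,0,-0.064,0,0,0],[-1,0.17,0,-0.064,0,0,0],[-1,0.19,0,-0.064,0,0,0],[-1,0.19,0,-0.064,0,0,0],[-1,0.19,0,-0.064,0,0,0]]]'
python3 - <<'E'
from h import *
p=hfit([.481,-.2264,.08])
p=se2([.48,-.226,.08],[[-.032,0,0]])[0]
go([p[0],p[1],.2525],.08)
E
```

```text
time_s: 27.1
position: [0.5686, 0.113, 0.254]
orientation: [[-0.999, -0.052, 0.0], [-0.052, 0.999, 0.0], [-0.0, -0.0, -1.0]]
ft_force: [-0.1, 0.4, -1.4]
gripper_width: 0.401
grasp_force: 59.9
tray(handle) [ 0.481  -0.2265  0.0777] last 0.0 0.0 0.0001
t 27.15 pos [0.5687 0.1131 0.2539] w 0.403
shift [ 0.2767 -0.6696  0.0028] turn [ 0.     -0.0001 -0.0175]
```

```bash
python3 -m creep '[[[-1,0.02,-0.05,0,0,0,-0.017],[-1,0.05,-0.12,0,0,0,-0.017],[-1,0.085,-0.21,0,0,0,-0.017],[-1,0.125,-0.3,0,0,0,-0.017],[-1,0.16,-0.39,0,0,0,-0.017],[-1,0.2,-0.48,0,0,0,-0.017],[-1,0.235,-0.57,0,0,0,-0.017],[-1,0.262,-0.635,0,0,0,-0.017],[-1,0.275,-0.665,0,0,0,-0.017],[-1,0.277,-0.67,0,0,0,-0.017],[-1,0.277,-0.67,0,0,0,-0.017],[-1,0.277,-0.67,0,0,0,-0.017]]]'
python3 -m creep '[[[-1,0,0,0.05,0,0,0],[-1,0,0,0.12,0,0,0],[-1,0,0,0.19,0,0,0],[-1,0,0,0.25,0,0,0],[-1,0,0,0.285,0,0,0],[-1,0,0,0.298,0,0,0],[-1,0,0,0.303,0,0,0],[-1,0,0,0.307,0,0,0],[-1,0,0,0.311,0,0,0],[-1,0,0,0.311,0,0,0]]]'
```

```text
time_s: 28.65
position: [0.4479, -0.2279, 0.2542]
orientation: [[-0.997, -0.08, 0.0], [-0.08, 0.997, 0.0], [-0.0, 0.0, -1.0]]
ft_force: [0.4, -0.1, -0.3]
gripper_width: 0.401
grasp_force: 60.0
time_s: 29.9
position: [0.4475, -0.2288, 0.0987]
orientation: [[-0.997, -0.079, 0.0], [-0.079, 0.997, -0.0], [-0.0, -0.0, -1.0]]
ft_force: [1.5, 0.8, -0.2]
gripper_width: 0.399
grasp_force: 60.0
```

```bash
python3 -m creep '[[[-1,0,0,0.002,0,0,0],[-1,0,0,0.003,0,0,0],[-1,0,0,0.003,0,0,0]]]'
```

```text
time_s: 30.28
position: [0.4481, -0.2292, 0.0984]
orientation: [[-0.997, -0.079, 0.002], [-0.079, 0.997, -0.001], [-0.002, -0.001, -1.0]]
ft_force: [-2.4, 1.0, 16.4]
gripper_width: 0.402
grasp_force: 61.8
```

Contact again, so I'll release and rise, then go over to the handle.

```bash
python3 -m creep '[[[-1,0,0,-0.002,0,0,0],[-0.1,0,0,-0.002,0,0,0],[0.1,0,0,-0.002,0,0,0],[0.4,0,0,-0.002,0,0,0],[0.4,0,0,-0.04,0,0,0],[0.4,0,0,-0.1,0,0,0],[0.4,0,0,-0.18,0,0,0],[0.4,0,0,-0.26,0,0,0],[0.4,0,0,-0.3,0,0,0],[0.4,0,0,-0.3,0,0,0]]]'
python3 - <<'E'
from h import *
c=capture("top");p=hfit([.481,-.2264,.08],c)
g=se2([.48,p[1],p[2]],[[-.124,0,0]])[0];go([g[0],g[1],.15],p[2])
E
```

```text
time_s: 31.52
position: [0.448, -0.2291, 0.2481]
orientation: [[-0.997, -0.079, 0.002], [-0.079, 0.997, -0.001], [-0.002, -0.001, -1.0]]
ft_force: [-0.4, 0.0, -0.2]
gripper_width: 0.7
grasp_force: 0.0
tray(handle) [ 0.4701 -0.2977 -0.3331] last -0.012 -0.0251 -0.1909
t 31.57 pos [ 0.4476 -0.2288  0.247 ] w 0.7
shift [ 0.1737 -0.0431  0.1939] turn [-2.000e-04  3.000e-04  2.625e-01]
```

```bash
python3 - <<'E'
from h import *
g=se2([.48,-.2264,.078],[[-.126,0,0]])[0];go([g[0],g[1],.15],.078)
E
python3 -m creep '[[[0,0.05,0,0,0,0,0],[0,0.11,0,0,0,0,0],[0,0.16,0.002,0,0,0,0],[0,0.187,0.002,0,0,0,0],[0,0.187,0.002,0.06,0,0,0],[0,0.187,0.002,0.14,0,0,0],[0,0.187,0.002,0.19,0,0,0],[0,0.187,0.002,0.19,0,0,0]]]'
python3 - <<'E'
from h import *
g=se2([.48,-.2264,.078],[[-.126,0,0]])[0];go([g[0],g[1],.0345],.078)
c=capture("scene")
crop(c,"s11",210,110,130,120,5)
E
```

```text
t 31.57 pos [ 0.4476 -0.2288  0.247 ] w 0.7
shift [1.872e-01 1.000e-04 1.939e-01] turn [-0.0002  0.0003  0.0008]
time_s: 32.58
position: [0.3535, -0.2343, 0.1506]
orientation: [[-0.997, -0.079, -0.003], [-0.079, 0.997, 0.003], [0.002, 0.003, -1.0]]
ft_force: [-0.4, -0.4, -0.4]
gripper_width: 0.499
grasp_force: 0.0
t 32.58 pos [ 0.3535 -0.2343  0.1506] w 0.499
shift [-0.0021 -0.0046  0.2322] turn [ 0.0018 -0.0015  0.0008]
```

View pics/s11.png

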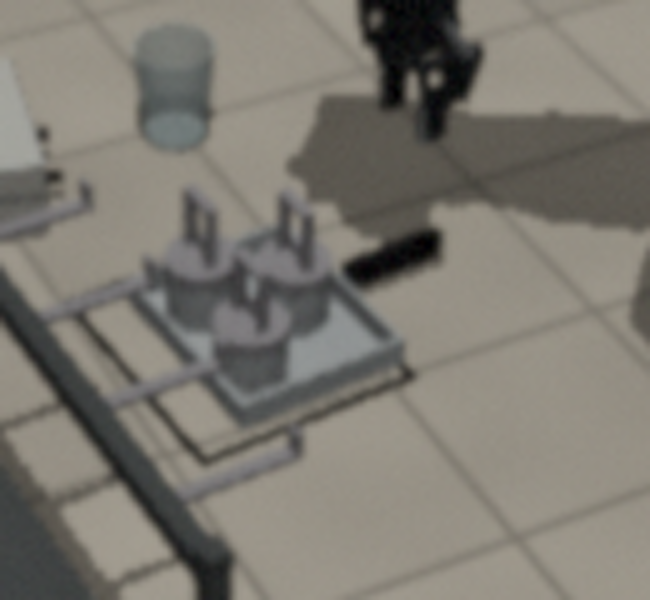

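All three cans stand upright, at about (200,270), (290,270) and (250,340). The tray still lies about 20 mm too near. I'll grip the handle.

```bash
python3 -m creep '[[[0,0,-0.004,0.08,0.002,-0.001,0],[0,-0.001,-0.004,0.15,0.002,-0.001,0],[0,-0.001,-0.004,0.2,0.002,-0.001,0],[0,-0.001,-0.004,0.225,0.002,-0.001,0],[0,-0.001,-0.004,0.232,0.002,-0.001,0],[0,-0.001,-0.004,0.232,0.002,-0.001,0],[-1,-0.001,-0.004,0.232,0.002,-0.001,0],[-1,-0.001,-0.004,0.232,0.002,-0.001,0],[-1,-0.001,-0.004,0.232,0.002,-0.001,0],[-1,-0.001,-0.004,0.232,0.002,-0.001,0],[-1,-0.001,-0.004,0.232,0.002,-0.001,0],[-1,-0.001,-0.004,0.232,0.002,-0.001,0]]]'
python3 - <<'E'
from h import *
g=se2([.5,-.2302,.077],[[-.126,0,0]])[0];go([g[0],g[1],.0345],.077)
E
```

```text
time_s: 34.12
position: [0.3552, -0.2374, 0.0368]
orientation: [[-0.997, -0.079, 0.003], [-0.079, 0.997, -0.004], [-0.002, -0.004, -1.0]]
ft_force: [-1.2, 1.8, 8.6]
gripper_width: 0.118
grasp_force: 58.8
t 34.12 pos [ 0.3552 -0.2374  0.0368] w 0.118
shift [-0.0379 -0.0081  0.0048] turn [-0.0026  0.0015  0.0015]
```

```bash
python3 -m creep '[[[-1,-0.01,-0.002,-0.002,0,0,0],[-1,-0.02,-0.004,-0.002,0,0,0],[-1,-0.03,-0.006,-0.002,0,0,0],[-1,-0.038,-0.008,-0.002,0,0,0],[-1,-0.038,-0.008,-0.002,0,0,0],[-1,-0.038,-0.008,-0.002,0,0,0],[-1,-0.038,-0.008,-0.002,0,0,0],[-1,-0.038,-0.008,-0.002,0,0,0],[-1,-0.038,-0.008,-0.002,0,0,0]]]'
python3 - <<'E'
from h import *
g=se2([.518,.2303,.0211],[[-.126,0,0]])[0];go([g[0],g[1],.036],.0211)
for n in("scene","top"):
    c=capture(n);np.save(f"pics/{n}_f.npy",c["color"])
TR=[.5,-.2302,.077]
# check the wall top edges in the top view: bright tray rim vs bench gap vs tape, along tray +x axis and y axis
g=c["color"].max(2).astype(np.float32)
def prof(P):
    q=proj(c,se2(TR,P)).astype(np.float32);return cv2.remap(g,q[None,:,0],q[None,:,1],cv2.INTER_LINEAR)[0].astype(int)
d=np.arange(.05,.12,.003)
print("x+",prof(np.c_[d,np.zeros_like(d),0*d]));print("y-",prof(np.c_[np.full_like(d,.0),-d-.01,0*d]));print("y+",prof(np.c_[np.full_like(d,.0),d+.01,0*d]))
E
```

```text
time_s: 35.25
position: [0.3742, -0.2396, 0.0372]
orientation: [[-0.997, -0.079, 0.002], [-0.079, 0.997, -0.003], [-0.002, -0.003, -1.0]]
ft_force: [2.6, 1.2, -3.9]
gripper_width: 0.111
grasp_force: 58.7
t 35.25 pos [ 0.3742 -0.2396  0.0372] w 0.111
shift [-1.095e-01  9.288e-01 -4.000e-04] turn [-0.002   0.0012  0.037 ]
x+ [160 160 160 157 144 139 145 154 156 156 157 155 135  95  68  92 131 135
 129 134 144 149 143 121]
y- [113 113 116 119 124 130 118 113 130 133 129 132 133 101  51  69 114 144
 152 152 152 151 151 152]
y+ [160 159 160 160 157 149 138 142 140 130 130 132 133 133 109  64  92 130
 152 157 157 156 157 157]
```

The tray is centred in the outline with all cans released. Now I'll slide it to the inspection place, gently.

```bash
python3 -m creep '[[[-1,-0.001,0.01,0,0,0,0],[-1,-0.003,0.03,0,0,0,0.001],[-1,-0.006,0.055,0,0,0,0.002],[-1,-0.01,0.085,0,0,0,0.003],[-1,-0.014,0.12,0,0,0,0.005],[-1,-0.018,0.155,0,0,0,0.006],[-1,-0.022,0.19,0,0,0,0.008],[-1,-0.026,0.225,0,0,0,0.009],[-1,-0.03,0.255,0,0,0,0.01],[-1,-0.033,0.28,0,0,0,0.011],[-1,-0.035,0.295,0,0,0,0.012],[-1,-0.036,0.305,0,0,0,0.012]]]'
python3 - <<'E'
from h import *
g=se2([.518,.2303,.0211],[[-.126,0,0]])[0];go([g[0],g[1],.037],.0211)
E
```

```text
time_s: 36.85
position: [0.3804, -0.086, 0.0369]
orientation: [[-0.998, -0.06, 0.002], [-0.06, 0.998, -0.004], [-0.002, -0.004, -1.0]]
ft_force: [-0.4, -6.8, 3.1]
gripper_width: 0.111
grasp_force: 62.1
t 36.85 pos [ 0.3804 -0.086   0.0369] w 0.111
shift [-0.0611  0.6248 -0.0025] turn [-0.0025  0.0014  0.025 ]
```

```bash
python3 -m creep '[[[-1,-0.001,0.01,0,0,0,0],[-1,-0.003,0.03,0,0,0,0.001],[-1,-0.006,0.055,0,0,0,0.002],[-1,-0.009,0.085,0,0,0,0.003],[-1,-0.012,0.12,0,0,0,0.005],[-1,-0.016,0.155,0,0,0,0.006],[-1,-0.019,0.19,0,0,0,0.008],[-1,-0.022,0.225,0,0,0,0.009],[-1,-0.025,0.255,0,0,0,0.01],[-1,-0.028,0.28,0,0,0,0.011],[-1,-0.029,0.295,0,0,0,0.012],[-1,-0.03,0.305,0,0,0,0.012]]]'
python3 -m creep '[[[-1,-0.001,0.01,0,0,0,0],[-1,-0.003,0.03,0,0,0,0.001],[-1,-0.006,0.06,0,0,0,0.002],[-1,-0.009,0.095,0,0,0,0.004],[-1,-0.012,0.13,0,0,0,0.006],[-1,-0.016,0.165,0,0,0,0.007],[-1,-0.02,0.2,0,0,0,0.009],[-1,-0.024,0.24,0,0,0,0.01],[-1,-0.027,0.27,0,0,0,0.011],[-1,-0.029,0.295,0,0,0,0.012],[-1,-0.03,0.31,0,0,0,0.012],[-1,-0.031,0.319,0,0,0,0.012]]]'
python3 -m creep '[[[-1,0,0,0,0,0,0],[-1,0,0,0,0,0,0],[-1,0,0,0,0,0,0]]]'
python3 - <<'E'
from h import *
TR=[.518,.2303,.0211]
g=se2(TR,[[-.126,0,0]])[0];go([g[0],g[1],.037],.0211)
E
```

```text
time_s: 38.35
position: [0.3863, 0.0667, 0.0367]
orientation: [[-0.999, -0.041, 0.003], [-0.041, 0.999, -0.005], [-0.003, -0.005, -1.0]]
ft_force: [-0.1, -10.2, 10.6]
gripper_width: 0.112
grasp_force: 63.9
time_s: 39.85
position: [0.3944, 0.2266, 0.036]
orientation: [[-1.0, -0.022, 0.002], [-0.022, 1.0, -0.005], [-0.002, -0.005, -1.0]]
ft_force: [-0.5, -10.5, 11.6]
gripper_width: 0.11
grasp_force: 64.1
time_s: 40.22
position: [0.3946, 0.227, 0.0361]
orientation: [[-1.0, -0.022, 0.002], [-0.022, 1.0, -0.003], [-0.002, -0.003, -1.0]]
ft_force: [-0.8, -4.9, 11.5]
gripper_width: 0.111
grasp_force: 64.0
t 40.23 pos [0.3946 0.227  0.0361] w 0.111
shift [ 0.0051  0.0015 -0.0018] turn [-0.002   0.0012  0.0008]
```

```bash
python3 -m creep '[[[-1,0,0,-0.003,0,0,0],[-0.4,0,0,-0.003,0,0,0],[0,0,0,-0.003,0,0,0],[0,0,0,-0.003,0,0,0],[0,0,0,-0.05,0,0,0],[0,0,0,-0.15,0,0,0],[0,0,-0.1,-0.25,0,0,0],[0,0,-0.22,-0.35,0,0,0],[0,0,-0.34,-0.4,0,0,0],[0,0,-0.46,-0.4,0,0,0],[0,0,-0.56,-0.4,0,0,0],[0,0,-0.6,-0.4,0,0,0]]]'
python3 - <<'E'
from h import *
c=capture("top");p=hfit([.518,.2303,.0211],c);S=capture("scene")
np.save("pics/top_e.npy",c["color"])
handle(p,("top","scene"))
g=c["color"].max(2).astype(np.float32)
def prof(P):
    q=proj(c,P).astype(np.float32);return cv2.remap(g,q[None,:,0],q[None,:,1],cv2.INTER_LINEAR)[0].astype(int)
d=np.arange(.05,.12,.003)
for n,P in(("x+",np.c_[d,0*d,0*d+.025]),("y-",np.c_[0*d-.05,-d-.01,0*d+.025]),("y+",np.c_[0*d-.05,d+.01,0*d+.025])):print(n,prof(se2(p,P)))
# yellow/jar check and can lids: bright circles at z=.059
q=proj(c,se2(p,[[.032,-.042,.059],[.032,.042,.059],[-.032,0,.059]]));print(np.round(q,1).tolist())
cc=cv2.HoughCircles(cv2.medianBlur(cv2.resize(c["color"].max(2)[165:260,140:240],None,fx=4,fy=4,interpolation=cv2.INTER_CUBIC),5),cv2.HOUGH_GRADIENT,1,50,param1=60,param2=18,minRadius=32,maxRadius=48)
if cc is not None:
    for u,v,ra in cc[0]:
        P=ray(c,(140+(u+.5)/4-.5,165+(v+.5)/4-.5),.059)[:2]-p[:2];C,Sn=np.cos(p[2]),np.sin(p[2]);print("circle local",np.round([C*P[0]+Sn*P[1],-Sn*P[0]+C*P[1]],4),ra)
E
```

```text
time_s: 41.72
position: [0.4009, -0.0749, 0.2369]
orientation: [[-1.0, -0.02, 0.002], [-0.02, 1.0, -0.003], [-0.002, -0.003, -1.0]]
ft_force: [0.5, 0.6, 0.2]
gripper_width: 0.498
grasp_force: 0.0
tray(handle) [ 0.5203  0.2149 -0.0609] last 0.0 -0.0 -0.0
top lat(mm),n at x=-.1,-.125,-.15: [(0.0, 5), (0.0, 5), (0.0, 5)] end x: -160
scene lat(mm),n at x=-.1,-.125,-.15: [(14.0, 11), (13.0, 10), (11.0, 8)] end x: None
x+ [158 158 154 140 127 130 145 154 153 144 132 129 136 145 149 148 147 148
 146 147 148 147 147 147]
y- [156 156 156 156 158 157 145 121  95  93 107  96  93 116 141 151 152 151
 151 151 151 152 151 150]
y+ [157 157 157 157 145 117  90  89 117 145 152 151 149 149 149 149 149 149
 150 149 150 149 149 150]
[[205.0, 206.5], [179.8, 205.3], [191.3, 225.2]]
circle local [0.0336 0.0448] 40.7
```

The tray lies about 15 mm and 0.08 rad off the inspection mark. I'll regrip it and square it up.

```bash
python3 - <<'E'
from h import *
g=se2([.5203,.2149,-.0609],[[-.126,0,0]])[0];print(g);go([g[0],g[1],.15],-.0609)
E
```

```text
[0.39453358 0.22256866 0.        ]
t 41.92 pos [ 0.4009 -0.0723  0.2366] w 0.498
shift [3.000e-04 5.903e-01 1.717e-01] turn [-0.0016  0.001   0.0525]
```

```bash
python3 -m creep '[[[0,0,0.1,0,0,0,0.01],[0,0,0.22,0,0,0,0.03],[0,0,0.34,0,0,0,0.052],[0,0,0.46,0,0,0,0.052],[0,0,0.55,0,0,0,0.052],[0,0,0.59,0.03,-0.002,0.001,0.052],[0,0,0.59,0.12,-0.002,0.001,0.052],[0,0,0.59,0.22,-0.002,0.001,0.052],[0,0,0.59,0.31,-0.002,0.001,0.052],[0,0,0.59,0.37,-0.002,0.001,0.052],[0,0,0.59,0.395,-0.002,0.001,0.052],[0,0,0.59,0.395,-0.002,0.001,0.052]]]'
python3 - <<'E'
from h import *
go([.3945,.2226,.035],-.0609)
E
```

```text
time_s: 43.42
position: [0.3943, 0.2225, 0.0383]
orientation: [[-0.998, 0.058, -0.0], [0.058, 0.998, -0.0], [0.0, -0.0, -1.0]]
ft_force: [0.1, 0.2, -0.2]
gripper_width: 0.505
grasp_force: 0.0
t 43.42 pos [0.3943 0.2225 0.0383] w 0.505
shift [-0.0005  0.0003  0.0067] turn [-0.     -0.0003  0.0018]
```

```bash
python3 -m creep '[[[0,0,0,0.004,0,0,0],[-1,0,0,0.004,0,0,0],[-1,0,0,0.004,0,0,0],[-1,0,0,0.004,0,0,0],[-1,0,0,0.004,0,0,0],[-1,0,0,0.004,0,0,0],[-1,0,0,0.002,0,0,0]]]'
python3 - <<'E'
from h import *
g=se2([.518,.2303,.0211],[[-.126,0,0]])[0];go([g[0],g[1],.037],.06)
E
```

```text
time_s: 44.3
position: [0.3951, 0.2221, 0.0377]
orientation: [[-0.998, 0.059, 0.001], [0.059, 0.998, 0.0], [-0.001, 0.001, -1.0]]
ft_force: [2.6, -0.5, -3.2]
gripper_width: 0.105
grasp_force: 58.6
t 44.3 pos [0.3951 0.2221 0.0377] w 0.105
shift [0.0069 0.0107 0.0014] turn [ 0.0003  0.0008 -0.0758]
```

```bash
python3 -m creep '[[[-1,0.001,0.002,0,0,0,-0.01],[-1,0.002,0.004,0,0,0,-0.02],[-1,0.003,0.006,0,0,0,-0.03],[-1,0.004,0.008,0,0,0,-0.04],[-1,0.005,0.01,0,0,0,-0.05],[-1,0.006,0.011,0,0,0,-0.06],[-1,0.007,0.011,0,0,0,-0.07],[-1,0.007,0.011,0,0,0,-0.076],[-1,0.007,0.011,0,0,0,-0.076],[-1,0.007,0.011,0,0,0,-0.076]]]'
python3 -m creep '[[[-0.7,0,0,-0.001,0,0,0],[-0.4,0,0,-0.001,0,0,0],[0,0,0,-0.001,0,0,0],[0,0,0,-0.001,0,0,0],[0,0,0,-0.05,0,0,0],[0,0,0,-0.15,0,0,0],[0,0,-0.1,-0.25,0,0,0],[0,0,-0.22,-0.35,0,0,0],[0,0,-0.34,-0.4,0,0,0],[0,0,-0.46,-0.4,0,0,0],[0,0,-0.56,-0.4,0,0,0],[0,0,-0.6,-0.4,0,0,0]]]'
python3 - <<'E'
from h import *
c=capture("top");p=hfit([.518,.2303,.0211],c)
im=c["color"][165:260,140:240];g=cv2.resize(cv2.cvtColor(im,cv2.COLOR_RGB2GRAY),None,fx=4,fy=4,interpolation=cv2.INTER_CUBIC)
cc=cv2.HoughCircles(cv2.GaussianBlur(g,(5,5),0),cv2.HOUGH_GRADIENT,1,50,param1=40,param2=12,minRadius=36,maxRadius=46)
for u,v,ra in cc[0][:6]:
    P=ray(c,(140+(u+.5)/4-.5,165+(v+.5)/4-.5),.059)[:2]-p[:2];C,Sn=np.cos(p[2]),np.sin(p[2]);print("circle local",np.round([C*P[0]+Sn*P[1],-Sn*P[0]+C*P[1]],4),ra)
E
```

```text
time_s: 45.55
position: [0.3915, 0.2277, 0.0373]
orientation: [[-0.998, -0.06, 0.0], [-0.06, 0.998, 0.0], [-0.0, 0.0, -1.0]]
ft_force: [1.4, -1.3, -0.3]
gripper_width: 0.108
grasp_force: 60.3
time_s: 47.05
position: [0.4096, -0.0745, 0.2376]
orientation: [[-0.998, -0.058, 0.001], [-0.058, 0.998, -0.0], [-0.001, -0.0, -1.0]]
ft_force: [-0.5, -0.2, 0.9]
gripper_width: 0.5
grasp_force: 0.0
tray(handle) [ 0.5163  0.217  -0.0505] last 0.0 -0.0 -0.0
circle local [0.0353 0.0508] 36.4
circle local [ 0.0286 -0.0311] 45.4
```

```bash
python3 - <<'E'
from h import *
c=capture("top");g=c["color"].max(2).astype(int)
p=[.5163,.217,-.05]
q=proj(c,se2(p,[[-.072,0,.037],[-.162,0,.037]]));print(q)
u0=int(q[:,0].min())-12;v0=int(q[:,1].min())-4
print(u0,v0);print("\n".join(" ".join(f"{x:3d}" for x in row) for row in g[v0:v0+40:2,u0:u0+28]))
for P in ([.518,.2303,.0211],p):
    for x in(-.05,.0,.05):
        d=np.arange(-.11,.111,.004);L=np.c_[0*d+x,d,0*d+.025];qq=proj(c,se2(P,L)).astype(np.float32)
        print(x,cv2.remap(g.astype(np.float32),qq[None,:,0],qq[None,:,1],1)[0].astype(int).tolist())
E
```

```text
[[191.11422468 238.29842138]
 [189.766811   265.38857973]]
177 234
158 158 158 158 158 157 158 158 157 158 156 155 156 156 154 144 127 118 107  97  93  95  96 103 125 136 149 158
149 149 148 149 147 150 150 148 150 149 148 153 157 158 158 155 156 153 141 133 131 132 134 147 155 158 158 155
137 142 143 142 142 143 142 143 143 142 141 137 134 132 131 132 136 139 141 143 143 142 146 148 147 147 148 146
145 148 146 146 146 146 147 146 148 148 144 110  65  49  45  54  83 105 127 147 157 155 154 156 155 155 155 155
150 149 148 146 148 148 148 148 149 150 140 101  48  35  21  39  79  91 106 137 154 156 155 154 155 155 154 154
137 135 135 135 135 135 135 136 138 134 115  76  44  31  24  29  72  82  91 124 138 139 139 139 138 138 139 136
133 133 134 134 134 134 134 135 134 135 118  78  43  31  24  30  67  80  93 122 136 138 136 136 137 137 137 136
153 153 153 153 153 153 152 155 154 153 136  91  49  34  24  39  78  90 105 138 152 152 151 153 152 152 154 152
153 152 152 153 153 152 153 154 154 151 130  81  44  32  20  47  80  89 102 136 153 152 151 151 151 151 152 151
152 151 152 152 152 152 1
[... 2186 characters left out ...]
55, 155, 155, 156, 155, 155, 155, 155, 155, 156, 157, 158, 158, 157, 157, 157, 157, 157, 144, 100, 88, 131, 152, 150, 149, 150, 152, 151]
0.0 [151, 152, 152, 153, 153, 139, 99, 97, 131, 140, 121, 105, 101, 100, 99, 104, 121, 137, 153, 156, 156, 157, 158, 158, 157, 156, 154, 150, 152, 155, 156, 152, 147, 146, 145, 145, 143, 145, 151, 155, 156, 157, 157, 157, 158, 157, 140, 99, 88, 120, 147, 147, 145, 145, 145, 146]
0.05 [155, 155, 154, 155, 155, 152, 125, 105, 132, 154, 152, 142, 134, 125, 132, 147, 150, 153, 152, 153, 154, 154, 153, 154, 155, 156, 157, 158, 157, 147, 133, 116, 96, 78, 84, 127, 153, 157, 156, 155, 155, 154, 155, 155, 155, 157, 154, 135, 100, 111, 148, 151, 146, 148, 148, 135]
```

The handle fit holds up: the tray is about 14 mm and 0.07 rad off, inside the limits but not square. The grip has about 0.1 rad of play in yaw, so I'll regrip once more and turn further.

```bash
python3 - <<'E'
from h import *
g=se2([.5163,.217,-.0505],[[-.126,0,0]])[0];print(g);go([g[0],g[1],.038],-.0505)
E
```

```text
[0.39046063 0.2233603  0.        ]
t 47.15 pos [ 0.4098 -0.0742  0.2373] w 0.497
shift [0.005  0.5965 0.3984] turn [-0.0001  0.0003  0.0683]
```

```bash
python3 -m creep '[[[0,0,0.1,0,0,0,0.01],[0,0,0.22,0,0,0,0.03],[0,0.002,0.34,0,0,0,0.068],[0,0.005,0.46,0,0,0,0.068],[0,0.005,0.56,0,0,0,0.068],[0,0.005,0.597,0.03,0,0,0.068],[0,0.005,0.597,0.12,0,0,0.068],[0,0.005,0.597,0.22,0,0,0.068],[0,0.005,0.597,0.31,0,0,0.068],[0,0.005,0.597,0.37,0,0,0.068],[0,0.005,0.597,0.4,0,0,0.068],[0,0.005,0.597,0.4,0,0,0.068]]]'
python3 -m creep '[[[-1,0,0,0,0,0,0],[-1,0,0,0,0,0,0],[-1,0,0,0,0,0,0],[-1,0,0,0,0,0,0],[-1,0,0,0,0,0,0]]]'
python3 - <<'E'
from h import *
g=se2([.518,.2303,.0211],[[-.126,0,0]])[0];go([g[0],g[1],.037],.15)
E
```

```text
time_s: 48.65
position: [0.3881, 0.2263, 0.0367]
orientation: [[-0.999, 0.046, -0.002], [0.046, 0.999, -0.0], [0.002, -0.0, -1.0]]
ft_force: [-0.9, -0.3, -0.5]
gripper_width: 0.501
grasp_force: 0.0
time_s: 49.28
position: [0.3898, 0.2264, 0.0382]
orientation: [[-0.999, 0.046, 0.002], [0.046, 0.999, 0.001], [-0.002, 0.001, -1.0]]
ft_force: [0.1, -0.3, 7.8]
gripper_width: -0.002
grasp_force: 3.9
t 49.27 pos [0.3898 0.2264 0.0382] w -0.002
shift [-0.0042  0.0027  0.0025] turn [ 0.0005  0.0014 -0.125 ]
```

The fingers closed fully, so the handle isn't between them. I'll open, withdraw and measure again.

```bash
python3 -m creep '[[[-0.5,0,0,0,0,0,0],[0,0,0,0,0,0,0],[0,0,0,0,0,0,0],[0,0,0,-0.05,0,0,0],[0,0,0,-0.15,0,0,0],[0,0,-0.1,-0.25,0,0,0],[0,0,-0.22,-0.35,0,0,0],[0,0,-0.34,-0.4,0,0,0],[0,0,-0.46,-0.4,0,0,0],[0,0,-0.56,-0.4,0,0,0],[0,0,-0.6,-0.4,0,0,0]]]'
python3 - <<'E'
from h import *
c=capture("top");p=hfit([.5163,.217,-.05],c);hfit([.518,.235,.02],c)
g=c["color"].max(2).astype(int);print("\n".join(" ".join(f"{x:3d}" for x in row) for row in g[234:282:3,165:215]))
E
```

```text
time_s: 50.65
position: [0.3747, -0.0762, 0.2375]
orientation: [[-0.999, 0.049, 0.001], [0.049, 0.999, -0.0], [-0.001, -0.0, -1.0]]
ft_force: [0.9, 0.3, -0.2]
gripper_width: 0.506
grasp_force: 0.0
tray(handle) [ 0.5173  0.2177 -0.0316] last 0.0 0.0001 0.0004
tray(handle) [ 0.5173  0.2177 -0.0315] last 0.0 0.0001 0.0004
152 151 117  78 100 142 157 157 156 156 156 155 156 157 157 157 157 157 156 158 155 154 155 155 155 154 151 146 137 125 101  91  91  96  96 100 119 136 148 155 158 157 156 156 156 157 155 156 158 158
151 151 138 127 126 138 144 146 143 143 145 145 145 143 144 143 145 144 145 142 138 145 146 150 147 149 147 149 150 149 145 144 146 145 144 144 147 146 149 148 152 150 147 148 147 148 148 148 148 152
149 147 151 148 148 146 145 144 144 144 146 145 144 145 144 145 144 145 144 146 146 146 144 110  65  49  49  50  73  92 103 124 144 153 153 152 153 153 153 152 151 152 153 152 152 150 145 140 143 141
 72  74  77  70  63  87 130 145 145 146 145 146 145 146 146 144 145 145 145 146 146 149 143 109  60  33  30  30  61  85  89 103 136 152 152 151 151 150 149 151 148 150 150 151 147
[... 1720 characters left out ...]
 126 143 151 152 150 150 152 151 150 152 150 149 150 151 150 149 150 152 151 150 150 150 150 149 151
149 150 152 150 149 151 150 150 150 150 151 150 148 150 150 150 151 148 151 150 149 151 151 146 129 126 140 151 152 149 151 150 151 150 149 151 151 150 151 150 150 150 151 150 149 152 152 151 151 149
150 150 150 150 149 150 149 150 150 149 150 149 148 148 149 149 148 148 149 149 150 150 149 145 129 125 142 149 151 151 149 152 150 150 150 151 151 150 149 151 151 148 149 149 148 149 150 150 149 148
152 151 150 150 149 149 150 150 149 149 149 148 147 148 147 149 149 149 149 151 149 148 150 147 128 125 142 149 149 149 149 150 150 150 151 150 150 150 150 150 149 147 149 148 148 149 149 149 150 149
```

The grip width fell as TCP z rose (0.135 at 33 mm, zero at 38 mm), so I was holding the handle's upper edge too high. I'll regrip at z=0.031.

```bash
python3 - <<'E'
from h import *
g=se2([.5173,.2177,-.0316],[[-.122,0,0]])[0];print(g);go([g[0],g[1],.0305],-.0316)
E
```

```text
[0.39536091 0.22155456 0.        ]
t 50.7 pos [ 0.375  -0.0777  0.2374] w 0.496
shift [-0.0108  0.6003  0.4132] turn [-0.0007  0.0004 -0.0113]
```

```bash
python3 -m creep '[[[0,0,0.1,0,0,0,-0.011],[0,-0.002,0.22,0,0,0,-0.011],[0,-0.006,0.34,0,0,0,-0.011],[0,-0.011,0.46,0,0,0,-0.011],[0,-0.011,0.56,0,0,0,-0.011],[0,-0.011,0.598,0.03,0,0,-0.011],[0,-0.011,0.598,0.12,0,0,-0.011],[0,-0.011,0.598,0.22,0,0,-0.011],[0,-0.011,0.598,0.31,0,0,-0.011],[0,-0.011,0.598,0.37,0,0,-0.011],[0,-0.011,0.598,0.4,0,0,-0.011],[0,-0.011,0.598,0.4,0,0,-0.011]]]'
python3 - <<'E'
from h import *
go([.3954,.2216,.0305],-.0316)
E
```

```text
time_s: 52.2
position: [0.3938, 0.2246, 0.0366]
orientation: [[-1.0, 0.029, -0.002], [0.029, 1.0, -0.001], [0.002, -0.001, -1.0]]
ft_force: [0.2, -0.7, 0.3]
gripper_width: 0.501
grasp_force: 0.0
t 52.2 pos [0.3938 0.2246 0.0366] w 0.501
shift [-0.0033 -0.0059  0.0122] turn [-0.0004 -0.0011  0.0016]
```

```bash
python3 -m creep '[[[0,-0.003,-0.004,0.006,0,0,0],[0,-0.003,-0.004,0.012,0,0,0],[-1,-0.003,-0.004,0.012,0,0,0],[-1,-0.003,-0.004,0.012,0,0,0],[-1,-0.003,-0.004,0.012,0,0,0],[-1,-0.003,-0.004,0.012,0,0,0],[-1,-0.003,-0.004,0.012,0,0,0]]]'
python3 - <<'E'
from h import *
g=se2([.518,.2303,.0211],[[-.122,0,0]])[0];go([g[0],g[1],.0305],.04)
E
```

```text
time_s: 53.08
position: [0.3962, 0.2229, 0.0318]
orientation: [[-1.0, 0.029, 0.001], [0.029, 1.0, 0.001], [-0.001, 0.001, -1.0]]
ft_force: [-2.6, -0.2, 6.5]
gripper_width: 0.137
grasp_force: 58.6
t 53.08 pos [0.3962 0.2229 0.0318] w 0.137
shift [0.0007 0.0096 0.0027] turn [ 0.0004  0.0006 -0.0438]
```

```bash
python3 -m creep '[[[-1,0,0.002,0,0,0,-0.01],[-1,0,0.004,0,0,0,-0.02],[-1,0,0.006,0,0,0,-0.03],[-1,0,0.008,0,0,0,-0.04],[-1,0,0.01,0,0,0,-0.05],[-1,0,0.01,0,0,0,-0.058],[-1,0,0.01,0,0,0,-0.058],[-1,0,0.01,0,0,0,-0.058]]]'
python3 -m creep '[[[-0.7,0,0,-0.001,0,0,0],[-0.4,0,0,-0.001,0,0,0],[0,0,0,-0.001,0,0,0],[0,0,0,-0.001,0,0,0],[0,0,0,-0.05,0,0,0],[0,0,0,-0.15,0,0,0],[0,0,-0.1,-0.25,0,0,0],[0,0,-0.22,-0.35,0,0,0],[0,0,-0.34,-0.4,0,0,0],[0,0,-0.46,-0.4,0,0,0],[0,0,-0.56,-0.4,0,0,0],[0,0,-0.6,-0.4,0,0,0]]]'
python3 - <<'E'
from h import *
c=capture("top");p=hfit([.518,.2303,.0211],c)
g=c["color"].max(2).astype(np.float32)
for x in(-.05,.0,.05):
    d=np.arange(.06,.111,.003)
    for s in(-1,1):
        qq=proj(c,se2(p,np.c_[0*d+x,s*d,0*d+.025])).astype(np.float32);print(x,s,cv2.remap(g,qq[None,:,0],qq[None,:,1],1)[0].astype(int).tolist())
E
```

```text
time_s: 54.08
position: [0.3967, 0.2274, 0.0318]
orientation: [[-0.998, -0.061, 0.002], [-0.061, 0.998, -0.001], [-0.001, -0.001, -1.0]]
ft_force: [-0.0, -3.8, 6.0]
gripper_width: 0.136
grasp_force: 59.0
time_s: 55.58
position: [0.4147, -0.0744, 0.2315]
orientation: [[-0.998, -0.059, 0.001], [-0.059, 0.998, -0.0], [-0.001, -0.0, -1.0]]
ft_force: [-0.4, -0.4, 0.6]
gripper_width: 0.502
grasp_force: 0.0
tray(handle) [0.5171 0.2278 0.0397] last 0.0 0.0 0.0
-0.05 -1 [158, 158, 157, 157, 158, 158, 150, 119, 90, 97, 124, 145, 153, 154, 151, 151, 151]
-0.05 1 [157, 157, 157, 154, 137, 105, 85, 87, 115, 142, 152, 150, 142, 130, 126, 132, 145]
0.0 -1 [98, 100, 102, 104, 117, 136, 136, 115, 96, 103, 137, 152, 153, 153, 153, 153, 153]
0.0 1 [157, 156, 158, 157, 147, 123, 95, 86, 105, 137, 150, 148, 147, 148, 147, 146, 146]
0.05 -1 [131, 135, 142, 152, 159, 158, 140, 111, 94, 101, 125, 147, 155, 151, 142, 142, 149]
0.05 1 [156, 155, 155, 156, 156, 151, 132, 103, 112, 137, 151, 149, 147, 146, 147, 147, 147]
```

The tray now sits within about 3 mm and 0.02 rad of the mark. Before handing in, I'll check numerically that the cans are still upright, using the earlier can patch as a template.

```bash
python3 - <<'E'
from h import *
d=cv2.imread("pics/d10.png")[:,360:];d=cv2.cvtColor(cv2.resize(d,(120,130),interpolation=cv2.INTER_AREA),cv2.COLOR_BGR2GRAY)
c=capture("top");g=cv2.cvtColor(c["color"],cv2.COLOR_RGB2GRAY);p=np.array([.5171,.2278,.0397])
for n,(u,v) in(("can1",(62,77)),("can0",(87,77))):
    t=d[v-10:v+11,u-10:u+11];m=cv2.matchTemplate(g[165:265,140:245],t,cv2.TM_CCOEFF_NORMED)
    for _ in range(3):
        _,s,_,(a,b)=cv2.minMaxLoc(m);P=ray(c,(140+a+10,165+b+10),.059)[:2]-p[:2];C,S=np.cos(p[2]),np.sin(p[2])
        print(n,round(s,2),"local",np.round([C*P[0]+S*P[1],-S*P[0]+C*P[1]],3));m[max(0,b-9):b+10,max(0,a-9):a+10]=-1
s=r.get_state();print(s["time_s"],s["ft_force"])
E
```

```text
can1 0.59 local [ 0.086 -0.04 ]
can1 0.59 local [-0.091 -0.135]
can1 0.57 local [ 0.006 -0.12 ]
can0 0.47 local [ 0.027 -0.034]
can0 0.47 local [-0.095 -0.148]
can0 0.44 local [-0.041 -0.058]
55.675 [0.4376975  0.01576269 0.62882011]
```

```bash
python3 - <<'E'
from h import *
c=capture("top");g=c["color"].max(2).astype(int)
ch="@%#*+=-:. "
for row in g[186:242:1,160:222]:print("".join(ch[min(9,max(0,(x-30)//14))] for x in row))
E
```

```text
...... . .  . . ... ... ... .:-...............................
    .      .   .... ... .....:-.........................:::::.
. . ... ..  ..   . .. .     .::..................:-----=====-:
....::::::.     ..   .      .:::.................=#####%%%%%+:
====+****=:..................:-:................:=********#@*:
@%%%%%%%%*-::::::::::::::::::---::::::::::::::::--==-===--*%#-
@*+++++++=-----:----:-----::----::::::::::::::::::::::::::=%#-
%-:::::::::::::::::::::::::::--:..........................-#*:
#:...........................::.......... .       ....   .-#*:
#:...........................::....  . . .  . ......:... .-#*:
#:..........................................:::.....:--. .-#*:
#:........................:::::::::::::::------::::.:==: .-#*:
#:. ........ .. ..:::::----=-----::::::::::::::.    :+=:  -#*:
#:..:----:..  . ..:---::::::::::..............      :+=:  :+=:
*:..-*+-:...  . ...:--:....  . .    .  ... ....     :++-. .::.
=:..=*+:. ..  ..  ..-+=-:.         . ........::::.  :=+=. ... 
:...-*=.   .....    .=*+=::.      ..  ..... .:-==:. :=*=:   . 
....-+:.  .  .  .    :+#*==:.
[... 1727 characters left out ...]
+=:....
.....-**=.           ....        .:+*++++=:...       .-+=:..::
.....:+*=.             .   .   ..:=++++++=.          .-+=:.:++
-:...:+*=.              .     ..:=+++++==:.          .-+=:.-##
*+:..:+*=.                .  ..:===+++=-:.           .-+=:.-##
%*:..:+*=.                    ..:::===:..       .... .-++:.-##
%*:..:+*=.    .               .....:-:......... ......-+=:.-##
%+:..:++=:   .......  .....................:::......::-==:.-##
%+:..:-=-:.. ..............::::::.:::::::::--:.....::::-:..:*#
%+:. ..::::.....:::::::....-+*++=---:::::::::..............:*#
%+:........::::::::::::....=#@@%*++-.......... .....:.....:-*#
%*:........................=%@@@*++=:. ... .......:-=====++#@#
```

All three cans stand in the tray, and the tray is centred between the four corner marks. I'll hand the job in.

```bash
python3 -c "
from rig import r
print(r.finish_job())"
```

```text
the job is handed in; nothing more can be done
None
```

I handed the job in, with no verdict returned: the tray, holding all three canisters (can0, can1, can3) upright, lies about 3 mm and 0.02 rad off the inspection mark, after a mid-run knock that I corrected in the filling place.

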